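Find the heavy side of a shaker drive disc and hold it down

TASK

Take the orange drive disc by its rim out of the grey storage dock and set the two feet of its axle on the two posts of the blue balancing stand. A counterweight is hidden inside the disc and the bearing is sticky, so turn the disc by hand on the stand and feel, or see by letting it swing from either side, which side is the heavy one. Finish still holding the disc by its rim as it sits on the stand, at rest, with its heavy side pointing straight down.

Things in the scene. Friction and masses are not known exactly. Their poses are not given: they have to be found in the camera images.
- carrier: Loose steel axle (10 mm thick, 128 mm long) on two grey feet with dark soles, carrying the orange disc; about 0.6 kg in all. Origin at the axle's middle; x along the axle, z up. Feet at x = +55 and -55 mm, 14 mm along x, 40 mm along y, soles 36 mm below the axle, tops 10 mm above it. Either end may go on either post. At the start the axle is level, 73 mm above the worktop, feet hanging free.
- drive_disc: Orange disc on the axle, 130 mm in diameter, 20 mm thick, flat faces; pinch it across both faces at the rim, from the top. Origin at its centre; x along the axle, z from the centre to the white mark. Turns endlessly on the axle, under 0.1 N m by hand. A counterweight is hidden inside, 42 mm from the axle, on any side: mark, dots and readings do not tell where; place and mass differ every time.
- disc_mark (a point): Point on the rim at the disc's white mark (a dot on both faces 55 mm from the centre and a stripe across the rim), 65 mm from the disc's centre. The mark only shows how far the disc has turned.
- axle_center (a point): Middle of the axle, the disc's centre. The bearing is sticky and damped: let go on the stand, the disc swings toward heavy side down (at most about 3 rad/s, settles in 1 to 4 s, no overshoot) but stops 15 to 27 degrees short, on the side it came from; heavy side down is midway between the two stops. It may also stay put within 27 degrees of heavy side up.
- dock: Fixed grey block, 60 x 140 mm, 32 mm high, with a groove 24 mm wide along its y axis in which the disc stands on its rim. Origin at the centre of its underside, x along the parked axle. Beware on the way there from the right: a drying rack 280 mm tall stands 0.54 to 0.74 m ahead of the robot, just right of its middle line; a shelf hangs 0.5 m up from 0.68 m ahead.
- stand: Fixed balancing stand: blue base plate 164 x 80 x 10 mm, two narrow aluminium posts at x = +55 and -55 mm. Origin at the centre of its underside; x runs from post to post. Each post ends in a level pad 74 mm above the worktop, with upright cheeks 24 mm high at both y ends and a flared 11 mm lip on the outer side; a foot has about 8 mm play each way along y, 4 mm along x.
- stand_seat (a point): Where the axle's middle is when both feet stand on the pads: midway between the posts, 110 mm above the worktop.
- timer: Bystander: white bench timer, 58 x 62 x 18 mm, loose.
- petri_dish: Bystander: petri dish, 59 mm wide, 16 mm high, loose.
- vial_0: Bystander: small clear vial with black cap, 27 mm wide, 50 mm high, loose.
- beaker_0: Bystander: small glass beaker, 56 mm wide, 62 mm high, loose.

How it is judged:
By the outcome, as a careful person would: the job done as asked, in the order asked, and still so for the second after the job is handed in, while the arm keeps its last pose, push and grip.
It also fails if it takes over 72 s, if anything falls off the work surface, if the arm or the gripper's body presses on something with over 40 N, if the wrist force passes 120 N, or if a joint passes its speed limit or range.

ROBOT

A 6-joint arm with a two-finger parallel gripper is mounted at the origin on a cart in front of the work surface, level with it; the furniture and walls round the work are solid. World frame = base frame: x ahead of the robot, y to its left, z up, the work surface at z = 0. Lengths are in mm, angles in rad, forces in N, time in s.
With the tool pointing down it reaches from about 325 to 900 mm from the base axis. Payload 6.1 kg.
Tool frame: the origin (TCP) lies midway between the tips of the shut fingers; the grasp point (between the pads) lies 19 mm behind it; z points along the fingers, y is the line along which they close (so a half turn about z gives the same grasp; the last joint's range is limited). The gripper opens to 87 mm and grips with 3 to 60 N. Pads are 19 mm wide; open, the fingers measure 117 mm over their backs; the gripper's body (75 mm by 190 mm) begins 51 mm behind the grasp point.
Start: joints at [1.192, 0.22, 1.526, -0, 1.395, -0.126], TCP at [156.321, 605.128, 222.538] pointing down, gripper open.
Joint ranges: [-2.98, 2.98], [-0.91, 2.08], [0.09, 2.57], [-1.24, 4.39], [0.2, 2.65], [-2.68, 2.68]. Speed limits (rad/s): [2.57, 2.57, 3.01, 3.14, 3.14, 3.14].

INTERFACE

Orientations are given as a 3x3 rotation matrix whose columns are the frame's x, y, z axes.
In Python, from cell import ctrl gives the robot as it stands.
- The arm moves only by the tool play_rows, never from a script. Its argument "plan" is one flat list of numbers, 5 for each row, row after row: the opening in per cent of the stroke, from 0 (shut) to 100 (fully open), then the shift along the tool's x, y, z in cm, then the turn about the tool's z in rad. A call has exactly 5 rows; each row is the pose to reach, as a shift and turn from the pose commanded when the call began, along the tool's axes at that moment; what a row does not reach only later rows make up. A row lasts 1/10 s, in which the tool goes at most 50 mm and 8.59 degrees, less where a joint would pass 70% of its speed; a pose out of reach is approached as far as the arm can. A call with a gripper value outside its range is refused whole. The fingers move at their own pace and stop on an object; the grip force is fixed at half the most. Time passes only in rows, so rows that repeat a pose let the fingers close, or fill a call up. It gives the time, the measured TCP pose, the force, the opening and the grip force at its end, in the units of the state.
- ctrl.sense(): the state, without advancing time (a new reading comes with each control period).
- ctrl.get_image(name): name is "side" or "top" or "wrist"; returns the picture (420x560x3 uint8, red, green, blue); there is no depth.
- ctrl.camera_model(name): a dict with "intrinsics" (3x3 intrinsics, pixels), "view" (4x4, takes a point from world to camera coordinates). Camera axes: x right, y down, z forward; pixel columns grow to the right and rows downward; lengths in mm; the calibration is good to about 2 mm. A picture is of the moment at which its call begins: read the wrist's pose just before it. camera_model takes no time and is no camera call; for the wrist camera it gives the pose at the moment of the call.
- ctrl.hand_in(): hands the job in; it is judged then, once.
The state is a dict: "time": time; "joint_positions": joint angles; "qd": joint speeds; "effort": joint torques, N m; "position": TCP position; "ee_rot": TCP orientation; "ft_force": force on the tool from outside, world axes, zero at the start; "torque": the same for the moment, N m; "opening": finger opening in mm; "grasp_force": force on a finger pad.
Only numpy, scipy, OpenCV 4.12 (cv2) and the standard library are available. Lean on these libraries where they do the work, as an engineer would, in place of code of your own. Each camera call takes 0.05 s, during which the arm holds its last target. There are 200 camera calls.

## Working session

There is one attempt and no reset: what is moved stays moved. The work goes in short steps, Python scripts to look and compute and a tool call to move; the robot and the scene stay as the last step left them, time stands still between calls to the robot, and variables do not carry over. Pictures are saved under pics/ and viewed, at most 10 in all, crops included, and the job is handed in when it is done.

Besides the shell and the picture viewer there is one more tool, called after "Request:" as name(argument=value, ...) on one line, values as JSON. play_rows: Moves the arm, as the interface text tells. Its arguments: {"type":"object","properties":{"plan":{"type":"array"}},"required":["plan"]}

```bash
ls; mkdir -p pics; cat > h.py <<'E'
import numpy as np, cv2
from cell import ctrl
def cam(n):
    m=ctrl.camera_model(n); return np.array(m['intrinsics']),np.array(m['view'])
def ray(n,uv,z,m=None):
    K,V=m or cam(n); R,t=V[:3,:3],V[:3,3]; c=-R.T@t
    d=R.T@np.linalg.inv(K)@np.array([uv[0],uv[1],1.]); return c+d*(z-c[2])/d[2]
def proj(n,p,m=None):
    K,V=m or cam(n); q=K@(V[:3,:3]@np.array(p,float)+V[:3,3]); return q[:2]/q[2]
def snap(n,f=None):
    m=cam(n); im=ctrl.get_image(n)
    if f: cv2.imwrite('pics/'+f,im[:,:,::-1])
    return im,m
E
python3 - <<'E'
from h import *
for n in('top','side'):
    im,m=snap(n,n+'0.png'); R=m[1][:3,:3]; print(n,-R.T@m[1][:3,3],R[2])
s=ctrl.sense();print(s)
E
```

```text
pics
top [346.9829289  214.50790307 940.96847834] [ 0.15602015 -0.00440548 -0.98774405]
side [ 332.92438986 -421.34988132  649.11507526] [ 0.18170441  0.76340841 -0.61983151]
{'time': 0.1, 'joint_positions': array([ 1.19188773e+00,  2.21155154e-01,  1.52750394e+00,  2.25118409e-05,
        1.39471894e+00, -1.26105961e-01]), 'qd': array([ 0.00028896, -0.00059532, -0.0027429 ,  0.00067481,  0.00140514,
        0.00091773]), 'effort': array([ 1.87738260e-03, -4.95948637e+01, -3.88522840e+01,  7.03382702e-02,
        5.15308371e-02, -1.38089177e-05]), 'position': array([156.11203174, 604.60226234, 221.53794239]), 'ee_rot': array([[-9.68214159e-01,  2.50121729e-01, -6.81017166e-04],
       [ 2.50122534e-01,  9.68212783e-01, -1.65054620e-03],
       [ 2.46532057e-04, -1.76841994e-03, -9.99998406e-01]]), 'ft_force': array([0.01226993, 1.07723169, 1.84663095]), 'torque': array([-0.01128793,  0.0101483 ,  0.06476351]), 'grasp_force': 0.0, 'opening': 87.10039011455346}
```

View pics/top0.png

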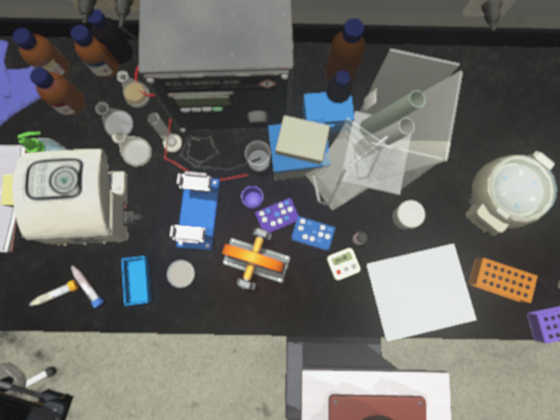

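View pics/side0.png

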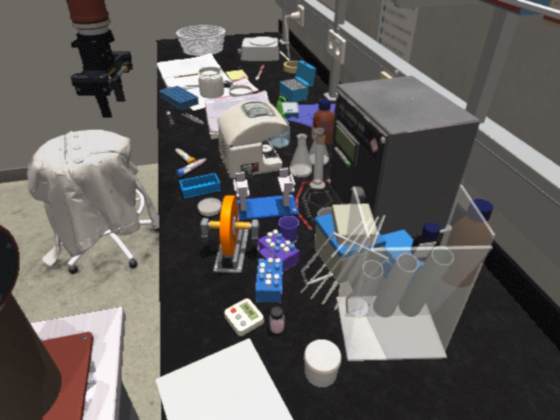

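The top view shows the dock with the orange disc at about (256,260) and its axle running (262,233)–(248,287). The stand's posts are at (197,182) and (188,234). The side view agrees: disc at (228,225), stand at (265,195).

```bash
cat >> h.py <<'E'
def omask(im):
    h=cv2.cvtColor(im,cv2.COLOR_RGB2HSV); return cv2.inRange(h,(5,150,120),(22,255,255))
def big(mask):
    c,_=cv2.findContours(mask,cv2.RETR_EXTERNAL,cv2.CHAIN_APPROX_NONE); return max(c,key=cv2.contourArea)
E
python3 - <<'E'
from h import *
im=cv2.imread('pics/top0.png')[:,:,::-1].copy(); m=cam('top')
k=omask(im); k[:, :215]=0; k[:,300:]=0; k[:230]=0
c=big(k); print(cv2.minAreaRect(c), cv2.boundingRect(c))
for n,uv,z in [('axleA',(262,233),73),('axleB',(248,287),73),('postA',(197,182),98),('postB',(188,234),98),('discL',(223,250),100),('discR',(287,268),100),('disc',(255,259),138)]:
    print(n,ray('top',uv,z,m).round())
h=cv2.cvtColor(im,cv2.COLOR_RGB2HSV); b=cv2.inRange(h,(100,130,80),(118,255,255)); b[:, :165]=0;b[:,225:]=0;b[:160]=0;b[260:]=0
c=big(b); r=cv2.minAreaRect(c); print(r); print([ray('top',p,10,m).round()[:2] for p in cv2.boxPoints(r)], ray('top',r[0],10,m))
v=np.hstack([cv2.resize(im[220:300,205:305],(400,320),interpolation=2),cv2.resize(im[165:255,150:250],(400,320),interpolation=2)])
cv2.imwrite('pics/crop.png',v[:,:,::-1])
E
```

```text
((254.77455139160156, 250.79721069335938), (62.38438034057617, 24.943714141845703), 17.52556800842285) (222, 240, 62, 32)
axleA [439. 249.  73.]
axleB [327. 275.  73.]
postA [540. 385.  98.]
postB [431. 398.  98.]
discL [400. 326. 100.]
discR [366. 196. 100.]
disc [382. 259. 138.]
((197.56155395507812, 212.5076904296875), (35.970069885253906, 73.30451965332031), 7.125016689300537)
[array([411., 444.]), array([578., 433.]), array([569., 351.]), array([403., 364.])] [489.27267873 398.10246315  10.        ]
```

View pics/crop.png

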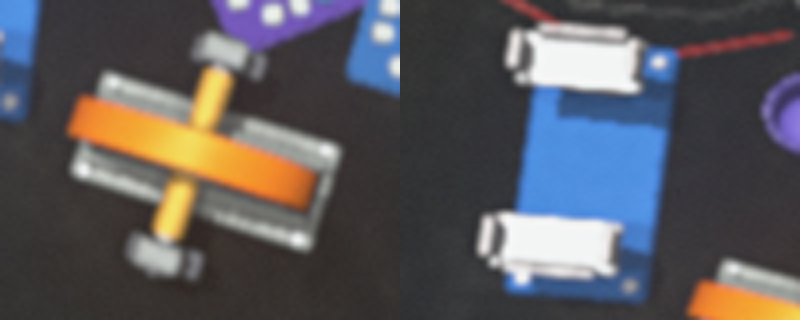

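The disc is near (383,262) with its axle at about -14.5°. The stand is near (490,398) at about -5°. I'll move above the disc.

Request:
play_rows(plan=[100,-3.1,-2.8,0,0.15,100,-6.2,-5.5,0,0.3,100,-9.3,-8.3,0,0.45,100,-12.4,-11,0,0.6,100,-15.5,-13.8,0,0.75])

```text
time: 0.6
position: [272.3, 431.2, 222.1]
ee_rot: [[-0.533, 0.846, -0.0], [0.846, 0.533, -0.001], [-0.0, -0.001, -1.0]]
ft_force: [1.2, 0.5, 0.3]
opening: 86.9
grasp_force: 0.0
```

```bash
cat >> h.py <<'E'
def go(p,yaw=None):
    "shift (cm, tool axes) and turn to bring TCP to p with tool y at world yaw (deg, mod 180)"
    s=ctrl.sense(); R=s['ee_rot']; d=R.T@(np.array(p,float)-s['position'])/10
    y=np.arctan2(R[1,1],R[0,1]); t=0 if yaw is None else -((np.radians(yaw)-y+np.pi/2)%np.pi-np.pi/2)
    print('t',round(s['time'],2),'pos',s['position'].round(1),'yaw',np.degrees(y).round(1),'q6',s['joint_positions'][5].round(2),'F',s['ft_force'].round(1),'op',s['opening'].round(1),'grip',s['grasp_force'].round(1),'tilt',R[2].round(3)); print('shift',d.round(2),'turn',t.round(3))
E
python3 -c "
from h import *
go([383,262,222],-14.5)"
```

```text
Traceback (most recent call last):
  File "h.py", line 22, in go
    print('t',round(s['time'],2),'pos',s['position'].round(1),'yaw',np.degrees(y).round(1),'q6',s['joint_positions'][5].round(2),'F',s['ft_force'].round(1),'op',s['opening'].round(1),'grip',s['grasp_force'].round(1),'tilt',R[2].round(3)); print('shift',d.round(2),'turn',t.round(3))
                                                                                                                                                                 ^^^^^^^^^^^^^^^^^^
AttributeError: 'float' object has no attribute 'round'
```

```bash
sed -i "s/s\['opening'\].round(1)/round(s['opening'],1)/;s/s\['grasp_force'\].round(1)/round(s['grasp_force'],1)/;s/t.round(3))/round(t,3))/" h.py
python3 -c "
from h import *
go([383,262,222],-14.5)"
```

```text
t 0.6 pos [272.3 431.2 222.1] yaw 32.2 q6 0.29 F [1.2 0.5 0.3] op 86.9 grip 0.0 tilt [-0.    -0.001 -1.   ]
shift [-2.021e+01  3.500e-01  2.000e-02] turn 0.815
```

Request:
play_rows(plan=[100,-4,0.1,0,0.15,100,-8,0.1,0,0.3,100,-12,0.2,0,0.45,100,-16,0.3,0,0.6,100,-20.2,0.4,0,0.75])

```text
time: 1.1
position: [384.2, 263.2, 222.3]
ee_rot: [[0.187, 0.982, -0.0], [0.982, -0.187, -0.0], [-0.0, -0.0, -1.0]]
ft_force: [0.7, 0.1, 0.2]
opening: 86.9
grasp_force: 0.0
```

```bash

python3 -c "
from h import *
go([383,262,222],-14.5)
im,m=snap('wrist','w1.png');R=m[1][:3,:3]; print(-R.T@m[1][:3,3],R)
c=big(omask(im)); print(cv2.minAreaRect(c))
ctr=[383,262,138]; print(proj('wrist',ctr,m), proj('top',[383,262,138]))
"
```

```text
t 1.1 pos [384.2 263.2 222.3] yaw -10.8 q6 0.62 F [0.7 0.1 0.2] op 86.9 grip 0.0 tilt [-0. -0. -1.]
shift [-0.14 -0.1   0.03] turn 0.065
[397.28540324 334.14374881 384.49483889] [[ 9.82561496e-01 -1.85937912e-01 -6.20378716e-06]
 [-1.79230118e-01 -9.47124027e-01  2.66144024e-01]
 [-4.94921398e-02 -2.61501759e-01 -9.63933275e-01]]
((285.1446838378906, 192.72962951660156), (126.28112030029297, 81.62907409667969), 67.2490234375)
[279.9622355  212.47321409] [253.21024523 258.22783263]
```

View pics/w1.png

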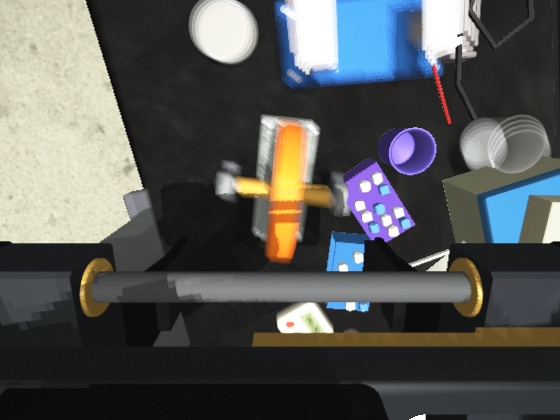

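The wrist picture shows the disc's rim from (288,122) to (280,262) and the feet at (228,182) and (342,195), slightly blurred by motion. I'll take a still look and measure.

```bash

python3 -c "
from h import *
im,m=snap('wrist','w2.png')
k=omask(im); k[:, :262]=0;k[:,312:]=0
c=proj('wrist',[384,262,138],m);print(c)
for r in range(115,270,12):
    x=np.where(k[r])[0]
    if len(x): print(r,x.min(),x.max(),ray('wrist',(x.mean(),r),138,m)[:2].round(1))
for uv in [(228,182),(342,196)]: print(ray('wrist',uv,83,m).round(1))
cv2.imwrite('pics/w2c.png',cv2.resize(im[90:290,180:380],(600,600),interpolation=2)[:,:,::-1])
"
```

```text
[275.48626071 207.04050684]
115 272 291 [402.  328.2]
127 269 292 [399.6 320.2]
139 268 292 [397.6 311.9]
151 266 291 [392.  304.2]
163 265 290 [389.5 295.6]
175 262 290 [384.8 287.4]
187 262 304 [393.4 276.2]
199 262 288 [383.4 268.7]
211 262 286 [380.9 259.4]
223 262 285 [379.9 249.6]
235 262 284 [377.5 239.9]
247 262 282 [374.6 230.1]
[342. 279.  83.]
[443.4 245.   83. ]
```

View pics/w2c.png

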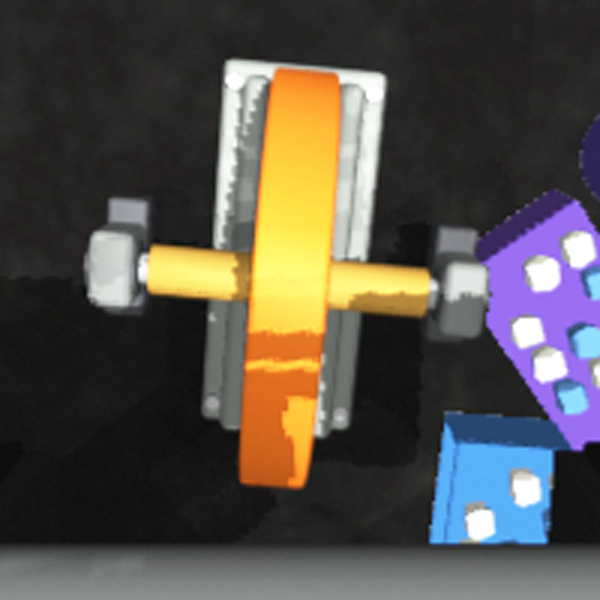

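The still crop shows the disc's rim running (305,72)–(275,487), i.e. column 275 at row 207, so it matches (384,262). The feet are at crop (112,265) and (465,295), and no white mark shows on the upper rim.

```bash

python3 -c "
from h import *
a=ray('wrist',(217.5,178.5),83);b=ray('wrist',(335,188.5),83);print(a,b,(a+b)/2,np.degrees(np.arctan2(*(b-a)[1::-1])))
e=[ray('wrist',(180+x/3,90+y/3),z) for x,y,z in((305,72,90),(275,487,90))];print(e)
go([384,262,106],-14)
K=cam('wrist')"
```

```text
[331.36666944 286.43452009  83.        ] [436.30924781 256.62129821  83.        ] [383.83795863 271.52790915  83.        ] -15.859360905374725
[array([400.17155964, 331.53994335,  90.        ]), array([366.73038363, 207.89768798,  90.        ])]
t 1.2 pos [386.  261.  222.3] yaw -10.9 q6 0.62 F [-0.1  0.7 -0.5] op 86.9 grip 0.0 tilt [-0.002  0.001 -1.   ]
shift [ 0.08 -0.23 11.63] turn 0.054
```

Request:
play_rows(plan=[100,0.8,-0.4,2.5,0.07,100,0.8,-0.4,5,0.07,100,0.8,-0.4,8,0.07,100,0.8,-0.4,10.5,0.07,100,0.8,-0.4,11.6,0.07])

```text
time: 1.7
position: [379.1, 272.9, 103.7]
ee_rot: [[0.248, 0.969, -0.005], [0.969, -0.248, -0.002], [-0.003, -0.004, -1.0]]
ft_force: [0.7, -0.1, 0.2]
opening: 87.2
grasp_force: 0.0
```

Request:
play_rows(plan=[0,0,0,0,0,0,0,0,0,0,0,0,0,0,0,0,0,0,0,0,0,0,0,0,0])

```text
time: 2.2
position: [382.0, 273.5, 107.5]
ee_rot: [[0.249, 0.968, 0.002], [0.968, -0.249, 0.001], [0.001, 0.001, -1.0]]
ft_force: [-0.6, 0.3, 0.3]
opening: 55.3
grasp_force: 0.0
```

```bash

python3 -c "
from h import *
go([384,269,106],-15)"
```

```text
t 2.2 pos [382.  273.5 107.5] yaw -14.4 q6 0.71 F [-0.6  0.3  0.3] op 55.3 grip 0.0 tilt [ 0.001  0.001 -1.   ]
shift [-0.39  0.3   0.15] turn 0.01
```

Request:
play_rows(plan=[0,-0.3,0.2,0,0,0,-0.3,0.2,0,0,0,-0.3,0.2,0,0,0,-0.3,0.2,0,0,0,-0.3,0.2,0,0])

```text
time: 2.7
position: [383.1, 269.7, 106.6]
ee_rot: [[0.249, 0.968, 0.001], [0.968, -0.249, -0.0], [0.0, 0.001, -1.0]]
ft_force: [1.7, -1.1, -1.2]
opening: 20.0
grasp_force: 29.6
```

Request:
play_rows(plan=[0,0,0,0,0,0,0,0,0,0,0,0,0,0,0,0,0,0,0,0,0,0,0,0,0])

```text
time: 3.2
position: [382.9, 269.8, 106.6]
ee_rot: [[0.249, 0.968, 0.001], [0.968, -0.249, -0.0], [0.0, 0.001, -1.0]]
ft_force: [2.6, -1.7, -0.8]
opening: 20.1
grasp_force: 29.7
```

Gripped at 20 mm; now lifting.

Request:
play_rows(plan=[0,0,0,-1.5,0,0,0,0,-3.5,0,0,0,0,-5.5,0,0,0,0,-7.5,0,0,0,0,-9.5,0])

```text
time: 3.7
position: [380.7, 269.5, 200.5]
ee_rot: [[0.249, 0.968, -0.005], [0.968, -0.249, -0.001], [-0.002, -0.004, -1.0]]
ft_force: [-0.3, -0.4, -6.2]
opening: 19.9
grasp_force: 29.9
```

```bash

python3 -c "
from h import *
go([489,398,197],-5.5)
im,m=snap('wrist','w3.png'); im2,m2=snap('side')
v=np.hstack([im[40:320,120:440],im2[100:380,120:440]]); cv2.imwrite('pics/v3.png',cv2.resize(v,(800,350))[:,:,::-1])
"
```

```text
t 3.7 pos [380.7 269.5 200.5] yaw -14.4 q6 0.7 F [-0.3 -0.4 -6.2] op 19.9 grip 29.9 tilt [-0.002 -0.004 -1.   ]
shift [15.14  7.29  0.29] turn -0.156
```

View pics/v3.png

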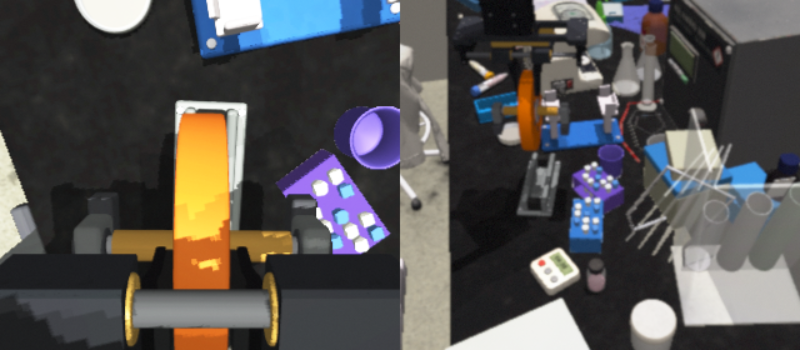

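The carrier hangs level and upright below the gripper, the stand is at upper centre (crop (290,30)), and the dock is empty. I'll go partway to the stand and look from close by.

Request:
play_rows(plan=[0,1.5,1,0,-0.03,0,3.5,2.3,0,-0.07,0,5.5,3.5,0,-0.11,0,7.2,4.5,0,-0.14,0,8,5,0,-0.15])

```text
time: 4.3
position: [450.4, 335.3, 198.8]
ee_rot: [[0.101, 0.995, -0.004], [0.995, -0.101, -0.001], [-0.002, -0.004, -1.0]]
ft_force: [0.5, -0.1, -5.4]
opening: 19.8
grasp_force: 30.0
```

Request:
play_rows(plan=[0,0,0,0,0,0,0,0,0,0,0,0,0,0,0,0,0,0,0,0,0,0,0,0,0])

```text
time: 4.8
position: [450.8, 334.6, 201.8]
ee_rot: [[0.102, 0.995, 0.0], [0.995, -0.102, 0.0], [0.0, 0.0, -1.0]]
ft_force: [-1.0, 0.3, -5.6]
opening: 19.8
grasp_force: 30.0
```

```bash

python3 -c "
from h import *
go([489,398,197],-5.5)
im,m=snap('wrist','w4.png'); np.save('w4K',m[0]);np.save('w4V',m[1])
cv2.imwrite('pics/w4c.png',cv2.resize(im[0:260,120:460],(784,600))[:,:,::-1])
h=cv2.cvtColor(im,cv2.COLOR_RGB2HSV); b=cv2.inRange(h,(100,130,60),(118,255,255)); c=big(b); r=cv2.minAreaRect(c); print(r,[ray('wrist',p,10,m).round()[:2] for p in cv2.boxPoints(r)], ray('wrist',r[0],10,m))
"
```

```text
t 4.8 pos [450.8 334.6 201.8] yaw -5.9 q6 0.6 F [-1.   0.3 -5.6] op 19.8 grip 30.0 tilt [ 0.  0. -1.]
shift [6.7  3.16 0.48] turn -0.006
((322.21380615234375, 117.2459716796875), (79.80720520019531, 106.072998046875), 88.22853088378906) [array([448., 441.]), array([554., 434.]), array([555., 354.]), array([442., 362.])] [499.92393905 398.90125402  10.        ]
```

View pics/w4c.png

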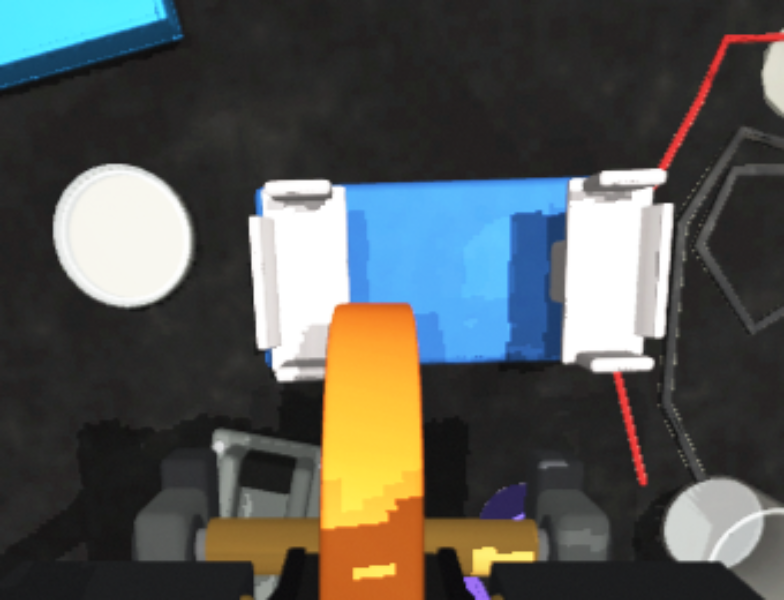

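The crop shows the stand's two posts: left cheeks at (298,188)/(308,370), right cheeks at (633,178)/(615,363), and lips at (263,283) and (657,270).

```bash

python3 -c "
from h import *
m=(np.load('w4K.npy'),np.load('w4V.npy'))
f=lambda x,y,z: ray('wrist',(120+x/2.306,y/2.308),z,m)
a,b,c,d=[f(*p,98) for p in((298,188),(308,371),(633,178),(615,363))]; l,r=f(263,283,85),f(657,270,85)
print(a,b,c,d,l,r,(l+r)/2)
print((a+b)/2,(c+d)/2,(a+b+c+d)/4); e=(c+d-a-b); print(np.degrees(np.arctan2(e[1],e[0])),np.hypot(*e[:2])/2)
e=(r-l);print(np.degrees(np.arctan2(e[1],e[0])),np.hypot(*e[:2]))
print([f(*p,10)[:2] for p in((258,188),(268,363),(350,183),(565,178),(350,365),(560,360))])
"
```

```text
[436.45900884 432.34978616  98.        ] [432.35956941 372.7079414   98.        ] [545.41431491 424.3326588   98.        ] [538.56680424 364.66845603  98.        ] [419.11863777 403.54773112  85.        ] [557.7957892  393.88354512  85.        ] [488.45721349 398.71563812  85.        ]
[434.40928912 402.52886378  98.        ] [541.99055957 394.50055741  98.        ] [488.19992435 398.5147106   98.        ]
-4.267815627655824 107.88041274856577
-3.9864050934989383 139.01348430175642
[array([412.16733745, 442.70298242]), array([406.11670007, 367.09798763]), array([452.19074708, 440.6779984 ]), array([545.14038714, 433.25804683]), array([443.64206865, 362.34899911]), array([540.16510584, 354.82103357])]
```

```bash

python3 -c "
from h import *
go([488.3,398.6,201.8],-4.2)"
```

```text
t 4.85 pos [450.9 334.6 201.8] yaw -5.9 q6 0.6 F [-0.2 -0.  -6.7] op 19.8 grip 30.0 tilt [ 0.  0. -1.]
shift [6.75 3.07 0.  ] turn -0.029
```

Request:
play_rows(plan=[0,1.8,0.8,0,-0.03,0,3.6,1.6,0,-0.03,0,5.4,2.4,0,-0.03,0,6.7,3.05,0,-0.03,0,6.75,3.07,0,-0.03])

```text
time: 5.35
position: [489.0, 400.0, 201.6]
ee_rot: [[0.071, 0.997, 0.001], [0.997, -0.071, 0.001], [0.001, 0.001, -1.0]]
ft_force: [0.6, 0.1, -5.9]
opening: 20.2
grasp_force: 30.0
```

Request:
play_rows(plan=[0,0,0,0,0,0,0,0,0,0,0,0,0,1,0,0,0,0,2,0,0,0,0,2.5,0])

```text
time: 5.85
position: [487.4, 397.9, 174.4]
ee_rot: [[0.072, 0.997, -0.002], [0.997, -0.072, -0.002], [-0.002, -0.002, -1.0]]
ft_force: [-0.0, -0.4, -6.4]
opening: 19.6
grasp_force: 30.0
```

Request:
play_rows(plan=[0,0,0,0,0,0,0,0,0,0,0,0,0,0,0,0,0,0,0,0,0,0,0,0,0])

```text
time: 6.35
position: [488.6, 399.0, 177.0]
ee_rot: [[0.072, 0.997, 0.001], [0.997, -0.072, 0.0], [0.0, 0.001, -1.0]]
ft_force: [-0.1, 0.6, -4.9]
opening: 20.0
grasp_force: 30.0
```

```bash

python3 -c "
from h import *
go([488.3,398.6,143.6],-4.2)
im,m=snap('wrist','w5.png'); im2,m2=snap('side')
v=np.hstack([cv2.resize(im[100:300,130:430],(450,300)),cv2.resize(im2[120:260,180:340],(343,300))]); cv2.imwrite('pics/v5.png',v[:,:,::-1])
"
```

```text
t 6.35 pos [488.6 399.  177. ] yaw -4.1 q6 0.63 F [-0.1  0.6 -4.9] op 20.0 grip 30.0 tilt [ 0.     0.001 -1.   ]
shift [-0.04 -0.03  3.34] turn 0.001
```

View pics/v5.png

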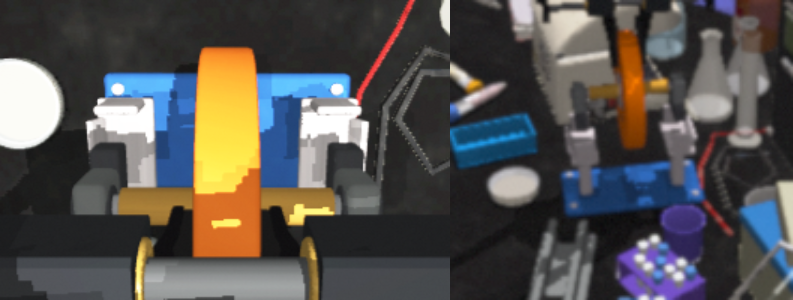

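The feet hang directly over the posts in both views (wrist crop (100,180)/(358,180), side crop (585,95)/(670,90)). I'll lower it.

Request:
play_rows(plan=[0,0,0,1,0,0,0,0,2,0,0,0,0,2.7,0,0,0,0,3.0,0,0,0,0,3.2,0])

```text
time: 6.95
position: [488.1, 398.5, 143.9]
ee_rot: [[0.072, 0.997, -0.001], [0.997, -0.072, -0.001], [-0.001, -0.001, -1.0]]
ft_force: [-0.5, -0.4, -2.6]
opening: 19.8
grasp_force: 30.0
```

Request:
play_rows(plan=[0,0,0,0,0,0,0,0,0.05,0,0,0,0,0.1,0,0,0,0,0.15,0,0,0,0,0.15,0])

```text
time: 7.45
position: [488.7, 398.9, 143.8]
ee_rot: [[0.072, 0.997, 0.001], [0.997, -0.072, 0.0], [0.0, 0.001, -1.0]]
ft_force: [0.0, -0.9, -0.8]
opening: 19.4
grasp_force: 30.0
```

Seated: the weight is now on the stand. Release and let it swing.

Request:
play_rows(plan=[45,0,0,0,0,45,0,0,0,0,45,0,0,0,0,45,0,0,0,0,45,0,0,0,0])

```text
time: 7.95
position: [488.6, 398.9, 143.3]
ee_rot: [[0.072, 0.997, 0.0], [0.997, -0.072, 0.0], [0.0, 0.0, -1.0]]
ft_force: [-0.4, -0.6, 0.4]
opening: 38.5
grasp_force: 0.0
```

Request:
play_rows(plan=[45,0,0,-2,0,45,0,0,-6,0,45,0,0,-10,0,45,-2,0,-13,0,45,-6,0,-15,0])

```text
time: 8.45
position: [484.7, 340.5, 296.2]
ee_rot: [[0.069, 0.998, 0.004], [0.998, -0.069, 0.003], [0.003, 0.003, -1.0]]
ft_force: [1.2, -1.5, 0.3]
opening: 38.7
grasp_force: 0.0
```

Request:
play_rows(plan=[45,0,0,0,0,45,0,0,0,0,45,0,0,0,0,45,0,0,0,0,45,0,0,0,0])

```text
time: 8.95
position: [483.6, 339.4, 291.7]
ee_rot: [[0.071, 0.997, -0.002], [0.997, -0.071, -0.001], [-0.001, -0.002, -1.0]]
ft_force: [0.8, -0.7, 0.7]
opening: 39.1
grasp_force: 0.0
```

```bash

python3 -c "
from h import *
go([488.3,398.6,143.6],-4.2)
im,m=snap('wrist','w6.png'); im2,m2=snap('side'); im3,m3=snap('top')
print(proj('wrist',[488,398.6,110],m),proj('top',[488,398.6,110],m3))
a=proj('wrist',[488,398.6,110],m).astype(int)
v=np.hstack([cv2.resize(im,(400,300)),cv2.resize(im2[120:260,200:340],(300,300)),]); 
w=cv2.resize(im3[170:240,150:240],(386,300)); w2=cv2.resize(im2[140:220,220:290],(263,300))
v2=np.zeros((300,700,3),np.uint8); v2[:,:386]=w; v2[:,400:663]=w2
cv2.imwrite('pics/v6.png',np.vstack([v,v2])[:,:,::-1])
"
```

```text
t 8.95 pos [483.6 339.4 291.7] yaw -4.1 q6 0.55 F [ 0.8 -0.7  0.7] op 39.1 grip 0.0 tilt [-0.001 -0.002 -1.   ]
shift [ 5.95  0.08 14.81] turn 0.002
[281.74907707 127.09938094] [187.89277464 205.47998931]
```

View pics/v6.png

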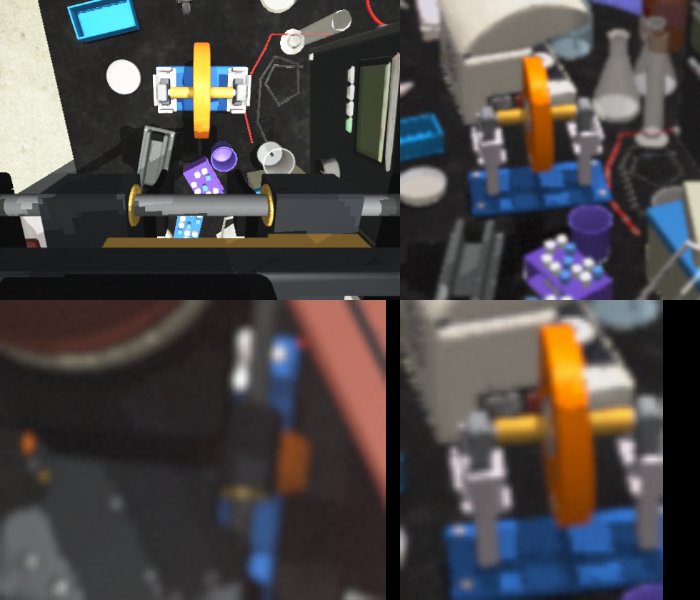

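The carrier sits level on both posts. The mark isn't on the visible upper rim, so I'll look at the face from the -x side with the wrist camera.

Request:
play_rows(plan=[45,0.6,-3.2,2.4,0,45,1.2,-6.4,4.8,0,45,1.8,-9.6,7.2,0,45,2.4,-12.8,9.6,0,45,2.9,-16,12,0])

```text
time: 9.6
position: [325.3, 379.7, 172.1]
ee_rot: [[0.072, 0.997, 0.0], [0.997, -0.072, 0.0], [0.0, 0.0, -1.0]]
ft_force: [0.5, 0.6, -0.1]
opening: 39.3
grasp_force: 0.0
```

Request:
play_rows(plan=[45,0,0,0,0,45,0,0,0,0,45,0,0,0,0,45,0,0,0,0,45,0,0,0,0])

```text
time: 10.1
position: [327.9, 379.6, 174.0]
ee_rot: [[0.073, 0.997, 0.001], [0.997, -0.073, 0.001], [0.001, 0.001, -1.0]]
ft_force: [0.1, 0.1, -1.2]
opening: 38.7
grasp_force: 0.0
```

```bash
cat >> h.py <<'E'
C=np.array([488.3,398.6,110.]); Y=np.radians(-4.2); N=np.array([np.cos(Y),np.sin(Y),0]); E=np.array([-np.sin(Y),np.cos(Y),0])
def face(tag,show=False):
    "rectify the -x face of the disc: 300x300 px, 0.5 mm/px, +y to the right, up is up"
    im,m=snap('wrist',tag+'.png'); q=[C-10*N+a*E+b*np.array([0,0,1]) for a,b in((-75,75),(75,75),(75,-75),(-75,-75))]
    H=cv2.getPerspectiveTransform(np.float32([proj('wrist',p,m) for p in q]),np.float32([(0,0),(300,0),(300,300),(0,300)]))
    w=cv2.warpPerspective(im,H,(300,300)); cv2.imwrite('pics/'+tag+'f.png',w[:,:,::-1])
    h=cv2.cvtColor(w,cv2.COLOR_RGB2HSV); k=cv2.inRange(h,(0,0,110),(180,90,255))
    yy,xx=np.mgrid[:300,:300]; r=np.hypot(xx-150,yy-150)/2; k[(r<42)|(r>62)]=0
    n,_,st,ce=cv2.connectedComponentsWithStats(k)
    for i in range(1,n):
        if st[i,4]>15: dx,dy=ce[i]-150; print('blob',st[i,4],'r',np.hypot(dx,dy)/2,'phi(up->+y)',np.degrees(np.arctan2(dx,-dy)).round(1))
    return im,w
E
python3 -c "
from h import *
go([488.3,398.6,143.6],-4.2)
im,w=face('w7')
cv2.imwrite('pics/v7.png',np.hstack([cv2.resize(im,(533,400)),cv2.copyMakeBorder(w,0,100,0,0,0)[:,:260]])[:,:,::-1])
"
```

```text
t 10.1 pos [327.9 379.6 174. ] yaw -4.2 q6 0.77 F [ 0.1  0.1 -1.2] op 38.7 grip 0.0 tilt [ 0.001  0.001 -1.   ]
shift [ 3.07 15.86  3.06] turn 0.0
```

View pics/v7.png

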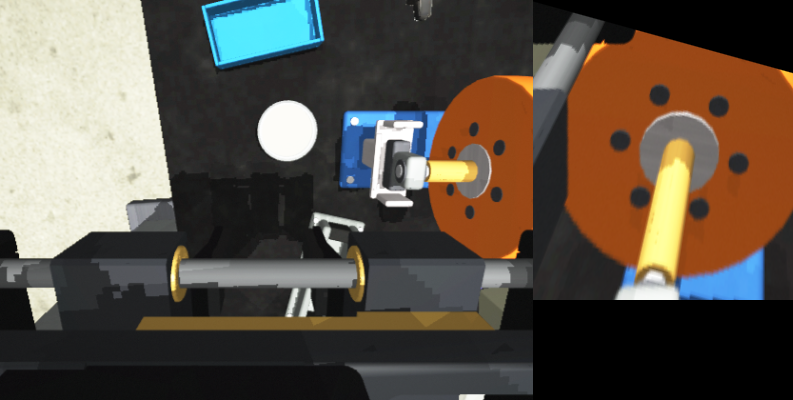

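The face is visible (right part of the picture): six dark holes and the hub, but no white dot in the part that shows. The upper right and the far left are cut off, so I'll shift the camera.

Request:
play_rows(plan=[45,-1,1.2,0,0,45,-2,2.4,0,0,45,-3,4,0,0,45,-3,4,0,0,45,-3,4,0,0])

```text
time: 10.65
position: [364.7, 346.5, 173.2]
ee_rot: [[0.074, 0.997, -0.0], [0.997, -0.074, 0.0], [0.0, -0.0, -1.0]]
ft_force: [-0.5, -0.5, -0.3]
opening: 39.4
grasp_force: 0.0
```

Request:
play_rows(plan=[45,0,0,0,0,45,0,0,0,0,45,0,0,0,0,45,0,0,0,0,45,0,0,0,0])

```text
time: 11.15
position: [364.1, 346.8, 173.0]
ee_rot: [[0.072, 0.997, -0.0], [0.997, -0.072, 0.0], [0.0, -0.0, -1.0]]
ft_force: [-0.2, -0.2, -0.4]
opening: 39.2
grasp_force: 0.0
```

```bash

python3 -c "
from h import *
im,w=face('w8')
# ring profile at r=55mm: mean colour each 10 deg
for r in (55,34):
  print(r,[(a,*[int(x) for x in cv2.blur(w,(5,5))[int(150-2*r*np.cos(np.radians(a))),int(150+2*r*np.sin(np.radians(a)))]]) for a in range(-180,180,12)])
"
```

```text
blob 94 r 56.971960106206126 phi(up->+y) -163.2
blob 37 r 61.53428050393208 phi(up->+y) 153.3
55 [(-180, 254, 236, 114), (-168, 243, 207, 94), (-156, 136, 62, 18), (-144, 137, 62, 18), (-132, 129, 60, 18), (-120, 128, 59, 17), (-108, 129, 59, 19), (-96, 128, 59, 18), (-84, 128, 59, 18), (-72, 127, 58, 17), (-60, 127, 59, 18), (-48, 127, 58, 17), (-36, 136, 63, 19), (-24, 136, 63, 19), (-12, 137, 62, 19), (0, 137, 62, 18), (12, 136, 62, 19), (24, 131, 59, 18), (36, 133, 60, 18), (48, 128, 58, 17), (60, 130, 60, 18), (72, 130, 60, 19), (84, 131, 60, 18), (96, 131, 59, 18), (108, 132, 59, 19), (120, 133, 60, 18), (132, 134, 61, 17), (144, 134, 61, 18), (156, 135, 61, 18), (168, 136, 61, 18)]
34 [(-180, 254, 239, 117), (-168, 254, 240, 118), (-156, 136, 66, 22), (-144, 53, 40, 35), (-132, 53, 41, 35), (-120, 137, 62, 19), (-108, 137, 62, 19), (-96, 136, 62, 19), (-84, 35, 36, 37), (-72, 119, 61, 31), (-60, 136, 63, 19), (-48, 136, 63, 19), (-36, 136, 63, 20), (-24, 65, 50, 42), (-12, 133, 62, 20), (0, 135, 63, 19), (12, 134, 62, 19), (24, 133, 62, 19), (36, 124, 62, 25), (48, 133, 61, 18), (60, 133, 62, 19), (72, 133, 62, 18), (84, 133, 60, 18), (96, 131, 60, 19), (108, 102, 52, 24), (120, 133, 60, 18), (132, 130, 59, 18), (144, 135, 61, 18), (156, 116, 56, 22), (168, 44, 37, 36)]
```

The whole face is now visible except a wedge behind the axle. A white blob peeks out there at about -163°, probably the mark. The holes give a phase reference. Next I go above the rim at φ = -33°, to turn the disc by +66°.

```bash
cat >> h.py <<'E'
def tcp(phi,dz=0,rg=52.6):
    a=np.radians(phi); return C+rg*(np.sin(a)*E+np.cos(a)*np.array([0,0,1]))+[0,0,dz-19]
def holes(tag):
    w=cv2.imread('pics/'+tag+'f.png')[:,:,::-1]; k=cv2.inRange(w.copy(),(0,0,0),(85,60,60)); 
    n,_,st,ce=cv2.connectedComponentsWithStats(k); o=[]
    for i in range(1,n):
        dx,dy=(ce[i]-150)/2; r=np.hypot(dx,dy)
        if 50<st[i,4]<500 and 27<r<41: o.append((np.degrees(np.arctan2(dx,-dy)).round(1),r.round(1),st[i,4]))
    print('holes',o)
    a=np.radians([x[0] for x in o])*6; print('phase mod60',np.degrees(np.angle(np.exp(1j*a).mean()))/6)
E
python3 -c "
from h import *
go(tcp(-33,70),-4.2)
holes('w8'); holes('w7')
w=cv2.imread('pics/w8f.png'); h=cv2.cvtColor(w,cv2.COLOR_BGR2HSV); k=cv2.inRange(h,(0,0,110),(180,90,255))
n,_,st,ce=cv2.connectedComponentsWithStats(k)
print([(s.tolist(),c.round()) for s,c in zip(st,ce) if s[4]>15][1:])
"
```

```text
t 11.2 pos [364.2 346.7 173. ] yaw -4.1 q6 0.68 F [ 0.9 -0.6 -0.3] op 39.2 grip 0.0 tilt [-0.  0. -1.]
shift [ 3.2  12.   -3.21] turn 0.002
holes [(np.float64(-23.3), np.float64(29.8), np.int32(344)), (np.float64(39.5), np.float64(28.0), np.int32(344)), (np.float64(-81.9), np.float64(32.0), np.int32(334)), (np.float64(104.1), np.float64(28.5), np.int32(349)), (np.float64(-137.6), np.float64(32.2), np.int32(350)), (np.float64(163.2), np.float64(30.9), np.int32(271))]
phase mod60 -19.327395615332907
holes [(np.float64(-23.4), np.float64(30.0), np.int32(309)), (np.float64(39.0), np.float64(28.1), np.int32(306)), (np.float64(-81.4), np.float64(31.9), np.int32(301)), (np.float64(103.6), np.float64(28.3), np.int32(303)), (np.float64(-137.3), np.float64(31.9), np.int32(312)), (np.float64(165.0), np.float64(30.2), np.int32(313))]
phase mod60 -19.081195713408267
[([30, 0, 40, 17, 483], array([47.,  6.])), ([108, 112, 78, 37, 475], array([147., 122.])), ([132, 137, 29, 12, 57], array([146., 141.])), ([114, 250, 7, 24, 101], array([117., 260.])), ([159, 253, 62, 30, 184], array([188., 267.])), ([87, 261, 27, 15, 90], array([101., 268.]))]
```

The white sliver matches a mark midway between two holes, at φ ≈ -169°. The hole phase is -19.2°. I'll go above the disc and grip.

Request:
play_rows(plan=[45,0,0,-3,0,45,1,3,-3.2,0,45,2,7,-3.2,0,45,3,11,-3.2,0,45,3.2,12,-3.2,0])

```text
time: 11.7
position: [489.6, 369.9, 204.6]
ee_rot: [[0.074, 0.997, 0.001], [0.997, -0.074, 0.0], [0.0, 0.001, -1.0]]
ft_force: [-0.7, -0.4, -0.2]
opening: 39.1
grasp_force: 0.0
```

Request:
play_rows(plan=[45,0,0,0,0,45,0,0,2,0,45,0,0,4,0,45,0,0,6,0,45,0,0,7,0])

```text
time: 12.2
position: [483.7, 369.3, 133.0]
ee_rot: [[0.071, 0.997, -0.003], [0.997, -0.071, -0.002], [-0.002, -0.003, -1.0]]
ft_force: [0.7, -0.8, 1.0]
opening: 39.0
grasp_force: 0.0
```

Request:
play_rows(plan=[0,0,0,0,0,0,0,0,0,0,0,0,0,0,0,0,0,0,0,0,0,0,0,0,0])

```text
time: 12.7
position: [486.9, 370.4, 136.5]
ee_rot: [[0.072, 0.997, 0.002], [0.997, -0.072, 0.001], [0.001, 0.001, -1.0]]
ft_force: [-1.2, -1.3, 5.3]
opening: 20.0
grasp_force: 30.0
```

Request:
play_rows(plan=[0,0.53,0,-0.3,0,0,1.08,0,-0.54,0,0,1.66,0,-0.71,0,0,2.26,0,-0.81,0,0,2.86,0,-0.85,0])

```text
time: 13.2
position: [488.1, 398.4, 143.0]
ee_rot: [[0.072, 0.997, -0.001], [0.997, -0.072, -0.001], [-0.001, -0.001, -1.0]]
ft_force: [-1.0, -3.0, -3.7]
opening: 19.7
grasp_force: 30.0
```

```bash

python3 -c "
from h import *
go(tcp(0),-4.2); print(ctrl.sense()['torque'])"
```

```text
t 13.2 pos [488.1 398.4 143. ] yaw -4.1 q6 0.63 F [-1.  -3.  -3.7] op 19.7 grip 30.0 tilt [-0.001 -0.001 -1.   ]
shift [ 0.02  0.02 -0.06] turn 0.001
[-1.08922997  0.17143576 -0.0361797 ]
```

Request:
play_rows(plan=[0,0.6,0,0.08,0,0,1.2,0,0.2,0,0,1.78,0,0.37,0,0,2.34,0,0.6,0,0,2.86,0,0.9,0])

```text
time: 13.7
position: [490.5, 427.1, 134.5]
ee_rot: [[0.072, 0.997, 0.0], [0.997, -0.072, -0.001], [-0.001, 0.0, -1.0]]
ft_force: [-0.5, -5.9, -1.4]
opening: 20.0
grasp_force: 30.0
```

Request:
play_rows(plan=[0,0,0,0,0,0,0,0,0,0,45,0,0,0,0,45,0,0,0,0,45,0,0,0,0])

```text
time: 14.2
position: [491.0, 427.9, 135.8]
ee_rot: [[0.072, 0.997, 0.002], [0.997, -0.072, 0.002], [0.002, 0.002, -1.0]]
ft_force: [0.7, -0.6, 0.2]
opening: 35.2
grasp_force: 0.0
```

Request:
play_rows(plan=[45,0,0,0,0,45,0,0,-3,0,45,0,0,-7,0,45,-2,-3,-7,0,45,-5,-7,-7,0])

```text
time: 14.7
position: [418.6, 383.2, 207.0]
ee_rot: [[0.072, 0.997, 0.005], [0.997, -0.072, 0.004], [0.004, 0.004, -1.0]]
ft_force: [-0.1, -0.2, -0.2]
opening: 38.8
grasp_force: 0.0
```

```bash

python3 -c "
from h import *
go([364,347,173],-4.2)"
```

```text
t 14.7 pos [418.6 383.2 207. ] yaw -4.2 q6 0.67 F [-0.1 -0.2 -0.2] op 38.8 grip 0.0 tilt [ 0.004  0.004 -1.   ]
shift [-4.02 -5.2   3.36] turn 0.001
```

Request:
play_rows(plan=[45,-1,-1.5,0.8,0,45,-2,-3,1.6,0,45,-3,-4.2,2.5,0,45,-4,-5.2,3.4,0,45,-4,-5.2,3.4,0])

```text
time: 15.2
position: [360.6, 345.0, 169.5]
ee_rot: [[0.072, 0.997, -0.002], [0.997, -0.072, -0.001], [-0.001, -0.002, -1.0]]
ft_force: [0.6, 0.6, 0.4]
opening: 38.9
grasp_force: 0.0
```

```bash

python3 -c "
from h import *
print(ctrl.sense()['time']);face('a1');holes('a1')"
```

```text
15.2
blob 3212 r 50.67629694065394 phi(up->+y) 4.0
blob 22 r 42.785194057974216 phi(up->+y) -18.0
holes []
phase mod60 nanh.py:44: RuntimeWarning: Mean of empty slice.
  a=np.radians([x[0] for x in o])*6; print('phase mod60',np.degrees(np.angle(np.exp(1j*a).mean()))/6)
  ret = ret.dtype.type(ret / rcount)
```

Request:
play_rows(plan=[45,0,0,0,0,45,0,0,0,0,45,0,0,0,0,45,0,0,0,0,45,0,0,0,0])

```text
time: 15.75
position: [362.5, 346.1, 170.6]
ee_rot: [[0.072, 0.997, 0.0], [0.997, -0.072, 0.0], [0.0, 0.0, -1.0]]
ft_force: [-0.3, -0.0, 0.0]
opening: 38.9
grasp_force: 0.0
```

Request:
play_rows(plan=[45,0,0,0,0,45,0,0,0,0,45,0,0,0,0,45,0,0,0,0,45,0,0,0,0])

```text
time: 16.25
position: [362.3, 346.0, 170.5]
ee_rot: [[0.072, 0.997, -0.0], [0.997, -0.072, -0.0], [-0.0, -0.0, -1.0]]
ft_force: [-0.7, -0.0, -0.3]
opening: 39.4
grasp_force: 0.0
```

```bash

python3 -c "
from h import *
print(ctrl.sense()['time']);face('a2');holes('a2')"
```

```text
16.25
blob 3126 r 50.94839188986851 phi(up->+y) 4.1
blob 28 r 42.82853956207716 phi(up->+y) -17.8
blob 16 r 47.274557523709305 phi(up->+y) 167.2
holes []
phase mod60 nanh.py:44: RuntimeWarning: Mean of empty slice.
  a=np.radians([x[0] for x in o])*6; print('phase mod60',np.degrees(np.angle(np.exp(1j*a).mean()))/6)
  ret = ret.dtype.type(ret / rcount)
```

The face isn't where it was. I'll check numerically where the disc is.

```bash

python3 -c "
from h import *
for n in('wrist','side','top'):
    im,m=snap(n,'z_'+n+'.png'); k=omask(im); h=cv2.cvtColor(im,cv2.COLOR_RGB2HSV)
    cs,_=cv2.findContours(k,0,2)
    print(n,'expect',proj(n,C,m).round(),[proj(n,C+[0,0,z],m).round().tolist() for z in(65,-65)])
    for c in sorted(cs,key=cv2.contourArea)[-4:]: print(cv2.boundingRect(c),cv2.contourArea(c),cv2.minAreaRect(c))
s=cv2.imread('pics/side0.png')[:,:,::-1]
w8=cv2.imread('pics/w8.png')[:,:,::-1].copy(); print('w8',[(cv2.boundingRect(c),cv2.contourArea(c)) for c in cv2.findContours(omask(w8),0,2)[0] if cv2.contourArea(c)>300])
"
```

```text
wrist expect [467. 131.] [[543.0, 138.0], [426.0, 127.0]]
(344, 334, 19, 7) 59.5 ((353.0, 337.0), (6.0, 18.0), 90.0)
(374, 264, 9, 50) 84.0 ((379.2108154296875, 288.2267150878906), (49.16270446777344, 6.614387512207031), 85.13549041748047)
(180, 260, 11, 54) 128.5 ((183.31565856933594, 286.1271667480469), (8.25410270690918, 53.32149124145508), 7.907162666320801)
(390, 0, 136, 116) 7369.5 ((457.5, 57.5), (115.0, 135.0), 90.0)
side expect [263. 173.] [[262.0, 149.0], [264.0, 195.0]]
(188, 157, 6, 6) 17.0 ((190.5, 160.0), (3.535533905029297, 6.363961219787598), 45.0)
(245, 170, 11, 6) 37.5 ((250.03848266601562, 172.30770874023438), (4.589285373687744, 10.418916702270508), 82.87498474121094)
(254, 147, 13, 22) 165.0 ((259.5946350097656, 157.56756591796875), (20.714271545410156, 10.192737579345703), 80.53767395019531)
(258, 168, 19, 27) 186.5 ((264.0794982910156, 179.1331024169922), (15.391622543334961, 30.353309631347656), 25.463346481323242)
top expect [188. 205.] [[180.0, 199.0], [194.0, 210.0]]
(67, 281, 8, 10) 26.5 ((71.0, 285.5), (10.584633827209473, 4.828078746795654), 68.19859313964844)
(126, 185, 38, 22) 418.0 ((144.5, 195.5), (21.0, 37.0), 90.0)
(475, 258, 62, 45) 1652.5 ((506.00006103515625, 281.0), (60.08327102661133, 30.35786247253418), 18.43494987487793)
w8 [((396, 24, 159, 210), 18364.0)]
```

```bash
cat >> h.py <<'E'
def cls(im,x0,x1,y0,y1,st):
    "coarse colour-class map"
    h=cv2.cvtColor(im,cv2.COLOR_RGB2HSV)
    for r in range(y0,y1,st):
        s=''
        for c in range(x0,x1,max(1,st//2)):
            H,S,V=[int(v) for v in np.median(h[r:r+st,c:c+max(1,st//2)].reshape(-1,3),0)]
            s+='O' if 3<=H<=16 and S>150 and V>90 else 'Y' if 16<H<=35 and S>90 and V>90 else 'B' if 95<=H<=125 and S>110 and V>70 else 'W' if S<70 and V>170 else 'g' if S<80 and V>85 else '.' if V<60 else ','
        print(r,s)
E
python3 -c "
from h import *
im=cv2.imread('pics/z_wrist.png')[:,:,::-1].copy(); cls(im,280,560,0,230,8)
im=cv2.imread('pics/z_side.png')[:,:,::-1].copy(); cls(im,215,315,135,225,3)
im=cv2.imread('pics/z_top.png')[:,:,::-1].copy(); cls(im,110,230,165,255,4)
"
```

```text
0 BBBB................,ggggg.......OOOOOgggggOOOOOOOOOYYYYYYYYY,gWWWg...
8 BB..................,,gWWWW.YYYYYYYYYYYYgggOOOOOOOOOYYYYYYYYYgWWWWW...
16 .....................gWWWWWWYYYYYYYYYYYYgg,OOOOOOOOOYYYYYYYY,gWWWW,.,,
24 ....................,gWWWWWgYYYYYYYYYYYYggO.OOOOOOOYYYYYYYYY,WWWWg.,,.
32 .....................,WWWWg,YY,YOOOOY,gggO..OOOOOOOYYYYYYYY.gWWWW.,...
40 ....................,.,g.......OOOOOgggg,OOOOOOOOOYYYYYYYY.......,....
48 ....................,.,........OOOO.OggOOOOOOOOOOYYYYYYYYY.....,,.....
56 ...............................OOOOOOOOOOOOOOOOOOYYYYYYYY.....,,......
64 ...............................OOOOOOO.OOOOOOOOOYYYYYYYY.....,........
72 g..............................OOOOOOOOOOOO,OOOYYYYYYYY....,,......,..
80 WWg.........BBBBBBWWggWWWWWWWWBBOOOOOOOOOOggOOYYYYYYYBBgWggggggWWWWWWW
88 WWW,.......BBWWBBBWWWWggggWWBBBBOOOOOOOOOOgOOWWWWWWWWWgWWWWggggWW,,...
96 WWWW.......BBBBBBWWWWWWWWWWWBBBBBOOOOOOOOOOWWWWWWW,BBBgWWWWWWWWWWWWWW.
104 WWWW.......BBBBBBWWWWWWWWWWWBBBBBBOOOOOOOOOOOOOOBBBBBBWWWWWWWWWWWWWWW.
112 WWW........BBBBBBWWWWWWWWWWWBBBBBBBBB,,,,,,BBBggggggggWWWWWWW
[... 5004 characters left out ...]
gg,,,,,,,,,,,,,,,,,,,,,,,,,,,,,..gggggggggggggg...
217 Wgggggggg,,gg,,,,,,,,,,,,,,,,,,,,,,,,,,,,,..,gggggggggggg...
221 Wgggggg,,,,,,,,,,,,,,,,,,,,,,,,,,,,,,,,,,,,...gggggggggg,...
225 Wgggggg,,,,,,,,,,,,,,,,,,,,,,,,,,,,,,,,,,,,,...,BBggg,,,....
229 gggg,,,,,,,,,,,,,,,,,,,,,,,,,,,,,,,,,,,,,,,,,,..BB,g,.,g,...
233 g,,,,,,,,,,,,,,,,,,,,,,,,,,,,,,,,,,,,,,,,,,,,,,..,gg,,gg,...
237 ,,,,,,,,,,,,,,,,,,,,,,,,,,,,,,,,,,,,,,,,,,,,,,,,...,.,gg,...
241 ,,,,,,,,,,,,,,,,,,,,,,,,,,,,,,,,,,,,,,,,,,,,,,,,,,...,gg,..,
245 ,,,,,,,,,,,,,,,,,,,,,,,,,,,,,,,,,,,,,,,,,,,,,,,,,,,..,gg,..,
249 ,,,,,,,,,,,,,,,,,,,,,,,,,,,,,,,,,,,,,,,,,,,,,,,,,,,,,.,g..,.
253 ,,,,,,,,,,,,,,,,,,,,,,,,,,,,,,,,,,,,,,,,,,,,,,,,,,,,,,,,..,.
```

The map shows the carrier has left the stand on its +y side: both posts are empty and the disc is at wrist (450,50). I'll triangulate its feet and disc.

```bash
cat >> h.py <<'E'
def tri(obs):
    "least-squares point from (cam model, uv) rays"
    A=np.zeros((3,3));b=np.zeros(3);L=[]
    for m,uv in obs:
        R,t=m[1][:3,:3],m[1][:3,3];c=-R.T@t;d=R.T@np.linalg.inv(m[0])@[uv[0],uv[1],1.];d/=np.linalg.norm(d);P=np.eye(3)-np.outer(d,d);A+=P;b+=P@c;L.append((P,c))
    x=np.linalg.solve(A,b);return x.round(),[np.linalg.norm(P@(x-c)).round(1) for P,c in L]
E
python3 -c "
from h import *
w,s,t=cam('wrist'),cam('side'),cam('top')
print('L foot',tri([(w,(376,18)),(s,(240,171))]))
print('R foot',tri([(w,(530,15)),(s,(279,167))]),tri([(w,(530,15)),(t,(160,177))]),tri([(s,(279,167)),(t,(160,177))]))
print('hub',tri([(w,(446,20)),(s,(257,171))]))
print('mark',ray('wrist',(478,90),80,w))
print('disc bottom side', tri([(w,(475,108)),(s,(264,195))]))
print(proj('side',[477,440,0]),proj('top',[480,500,65]))
im=cv2.imread('pics/z_wrist.png')[:,:,::-1].copy(); cls(im,360,560,0,60,4)
"
```

```text
L foot (array([440., 479.,  72.]), [np.float64(1.7), np.float64(1.7)])
R foot (array([545., 472.,  73.]), [np.float64(0.4), np.float64(0.4)]) (array([560., 476.,  53.]), [np.float64(0.6), np.float64(0.6)]) (array([549., 469.,  76.]), [np.float64(4.9), np.float64(4.9)])
hub (array([487., 474.,  69.]), [np.float64(1.5), np.float64(1.5)])
mark [509.9756564  424.55180557  80.        ]
disc bottom side (array([506., 408.,  48.]), [np.float64(18.7), np.float64(18.7)])
[257.01492212 199.9959262 ] [144.44510803 211.93760894]
0 .ggggggggg................OOOOOOOOOOgggggggggOOOOOOOOOOOOOOOOOOOOYYYYYYYYYYYYYYYYYO...,,,,,,........
4 .gggggWWWWWWWW...........,OOOOOOOOOgggggggggg,OOOOOOOOOOOOOOOOOOOYYYYYYYYYYYYYYYYY,,ggWWWWWWWW......
8 .g,,,WWWWWWWWW,..........OOOOOO,,O,gggggggggg,OOOOOOOOOOOOOOOOOOYYYYYYYYYYYYYYYYYO,,gWWWWWWWWg......
12 ...,gWWWWWWWWWg,YYYYYYYYYYYYYYYYYYYYYYYYggggWOOOOOOOOOOOOOOOOOOOYYYYYYYYYYYYYYYYY,ggWWWWWWWWW,......
16 .,WggWWWWWWWWWgWYYYYYYYYYYYYYYYYYYYYYYYYggggWOOOOOOOOOOOOOOOOOOYYYYYYYYYYYYYYYYYO.ggWWWWWWWWg....,,,
20 .,WggWWWWWWWWWWWYYYYYYYYYYYYYYYYYYYYYYYYggggWOOOOOOOOOOOO
[... 279 characters left out ...]
YYYYYYYYYYYYYYgggggOO...,OOOOOOOOOOOOYYYYYYYYYYYYYYYYYO.ggWWWWWWWW,.,,,.....
36 ...,WWWWWWWWg..........OOOOOOOOOgggggggggg,O,...OOOOOOOOOOOOOYYYYYYYYYYYYYYYYO..gggggWWWW,.,,,......
40 ....,gggggg............OOOOOOOOOggggggggg,OOOOOOOOOOOOOOOOOOYYYYYYYYYYYYYYYYO.............,,,.......
44 ,,..,.,,...............OOOOOOOOO,ggggggg,OOOOOOOOOOOOOOOOOOYYYYYYYYYYYYYYYYY,............,,,........
48 g,..,,g...............,OOOOOOO.OOggggggOOOOOOOOOOOOOOOOOOOOYYYYYYYYYYYYYYYYg...........,,,,.........
52 .....,................,OOOOOO..,OOO,OOOOOOOOOOOOOOOOOOOOOOYYYYYYYYYYYYYYYYO...........,,,...........
56 ......................,OOOOOO..OOOOOOOOOOOOOOOOOOOOOOOOOOOYYYYYYYYYYYYYYYO...........,,,............
```

The carrier is standing upright on the disc's rim beside the stand, centre about (492,474,65) with the axle level, so it can be recovered. I'll check the clearance to the beige machine beyond it.

```bash

python3 -c "
from h import *
s,t=cam('side'),cam('top')
for uv in((233,172),(288,168),(226,140)): print('side z0',uv,ray('side',uv,0,s).round())
for uv in((127,240),(107,152),(124,180),(140,215)):
  print('top',uv,[ray('top',uv,z,t).round()[:2] for z in(0,60,120,160,200)])
print('mach top edge',tri([(s,(232,118)),(t,(107,235))]))
for y in (500,540,560,600):
  for z in (0,150): print(y,z,proj('side',[420,y,z]).round(),proj('side',[560,y,z]).round())
im=cv2.imread('pics/side0.png')[:,:,::-1].copy(); cls(im,205,305,90,200,4)
"
```

```text
side z0 (233, 172) [435. 591.   0.]
side z0 (288, 168) [597. 574.   0.]
side z0 (226, 140) [441. 789.   0.]
top (127, 240) [array([425., 556.]), array([420., 534.]), array([415., 513.]), array([412., 498.]), array([408., 483.])]
top (107, 152) [array([630., 618.]), array([612., 592.]), array([594., 567.]), array([582., 549.]), array([570., 532.])]
top (124, 180) [array([564., 573.]), array([550., 551.]), array([536., 528.]), array([527., 512.]), array([518., 497.])]
top (140, 215) [array([483., 531.]), array([474., 511.]), array([465., 490.]), array([460., 477.]), array([454., 464.])]
mach top edge (array([427., 518., 204.]), [np.float64(10.2), np.float64(10.2)])
500 0 [232. 190.] [282. 183.]
500 150 [228. 142.] [282. 135.]
540 0 [230. 182.] [279. 176.]
540 150 [226. 134.] [278. 128.]
560 0 [229. 178.] [277. 172.]
560 150 [225. 131.] [277. 125.]
600 0 [227. 171.] [274. 165.]
600 150 [223. 124.] [273. 119.]
90 gggggggggWWWgWWWWWWWWWWgggggWWW......,BBBBBBBBBBBB
94 ggggggggWWWWWgggWWWWWWWWWWWWWWWg.....,,,BBBBBBBBBB
98 WWWWWWWWWWWWWWWWWWWWWWWWWWWWWWWW.....,,,,,BBBBBBBB
102 WWWWWWWWWWWWWW
[... 656 characters left out ...]
gggggggggggggggggggggg,.,,.........ggggg
154 ........gggggggggggggggggggggg,,.,,gg.......gggggg
158 ,.......,ggggggggggggggggggggWWWWWWWWW,....,gggggg
162 ..........ggggggggggggg,,g,gggWWWWWgggg....ggggggg
166 ..........,ggggggg,,,,g,,,,ggggggggggggggggWWWWWWW
170 ...........,gggggggg.,,.,,ggggg,,....gggg,gWWWWWWW
174 BBBBBB,.....,ggggggg.................gggggWWgggggg
178 BBBBBBB,......ggggggg...............gWWWWWWWg.....
182 BBBBBBBB......gWWWWWWg...............WWWggggg...,,
186 BBBBBBBB......gWWWgggg...............,WWggggg..,,.
190 BBBBB,.........ggggggW,...............ggggg,,.,,..
194 .........,OOOOOggggggg........,BBBBBBBBggggBB,,,.,
198 WWWWWgg,,YYYYYOO,,gg,BBBBBBBBBBBBBBBBBBgggBBB,,..,
```

The pinch resists twisting, so moving it along an arc dragged the carrier over. New approach:
- Recover the carrier by a pinch at φ ≈ -20°, with the tool flipped so the camera is away from the machine.
- Reseat it on the stand.
- Then turn the disc by friction, with the shut fingertips pressing on the rim.

First, the flip.

Request:
play_rows(plan=[45,0,0,-1.5,-0.14,45,0,0,-3,-0.28,45,0,0,-4.5,-0.42,45,0,0,-6,-0.56,45,0,0,-6,-0.7])

```text
time: 16.95
position: [363.4, 346.8, 233.2]
ee_rot: [[-0.592, 0.806, 0.004], [0.806, 0.592, 0.002], [-0.0, 0.004, -1.0]]
ft_force: [-0.2, 0.9, 0.0]
opening: 39.1
grasp_force: 0.0
```

Request:
play_rows(plan=[45,0,0,0,-0.15,45,0,0,0,-0.3,45,0,0,0,-0.45,45,0,0,0,-0.6,45,0,0,0,-0.75])

```text
time: 17.45
position: [362.3, 346.0, 230.5]
ee_rot: [[-0.983, 0.185, 0.0], [0.185, 0.983, -0.0], [-0.0, -0.0, -1.0]]
ft_force: [-0.1, -0.2, 0.1]
opening: 39.2
grasp_force: 0.0
```

Request:
play_rows(plan=[45,0,0,0,-0.15,45,0,0,0,-0.3,45,0,0,0,-0.45,45,0,0,0,-0.6,45,0,0,0,-0.75])

```text
time: 17.95
position: [362.3, 346.0, 230.5]
ee_rot: [[-0.845, -0.534, -0.0], [-0.534, 0.845, -0.0], [0.0, 0.0, -1.0]]
ft_force: [-0.3, 0.3, 0.7]
opening: 39.2
grasp_force: 0.0
```

```bash

python3 -c "
from h import *
go([470,440,200],-4.5)"
```

```text
t 17.95 pos [362.3 346.  230.5] yaw 122.3 q6 -1.53 F [-0.3  0.3  0.7] op 39.2 grip 0.0 tilt [ 0.  0. -1.]
shift [-14.13   2.2    3.05] turn -0.929
```

Request:
play_rows(plan=[45,-2,0.4,0,-0.15,45,-5,1,0,-0.3,45,-9,1.9,0,-0.45,45,-13,2.8,0,-0.6,45,-17.4,3.7,0.5,-0.75])

```text
time: 18.45
position: [491.7, 470.7, 226.4]
ee_rot: [[-0.255, -0.967, 0.001], [-0.967, 0.255, 0.001], [-0.001, -0.001, -1.0]]
ft_force: [1.3, 0.5, 0.4]
opening: 39.1
grasp_force: 0.0
```

Request:
play_rows(plan=[45,0,0,0,-0.1,45,0,0,0,-0.18,45,0,0,0,-0.18,45,0,0,0,-0.18,45,0,0,0,-0.18])

```text
time: 18.95
position: [490.3, 469.3, 226.0]
ee_rot: [[-0.085, -0.996, 0.001], [-0.996, 0.085, 0.0], [-0.0, -0.001, -1.0]]
ft_force: [0.5, -0.1, -0.7]
opening: 39.1
grasp_force: 0.0
```

```bash

python3 -c "
from h import *
go([492,456,95.4],-4.5)
im,m=snap('wrist','p1.png'); print(proj('wrist',[492,474,130],m),proj('wrist',[440,479,75],m),proj('wrist',[545,470,75],m))
cls(im,150,430,80,280,7)"
```

```text
t 18.95 pos [490.3 469.3 226. ] yaw 175.1 q6 -2.41 F [ 0.5 -0.1 -0.7] op 39.1 grip 0.0 tilt [-0.    -0.001 -1.   ]
shift [ 1.32 -0.27 13.06] turn -0.007
[278.59618254 213.63221025] [332.70504421 197.8876531 ] [224.34912853 197.75347269]
80 .........,.....gWWWWWWWWgWWBBBBBBBBBBBBBBBBBBBBBBBBBBBBBBWWgWWWWWWWW..........................
87 .........g......WWWWWWWWWWWBBBBBBBBBBBBBBBBBBBBBBBBBBBBBBWWWWWWWWWWggW........................
94 ,........g....WWWWWWWWWWWWWBBBBBBBBBBBBBBBBBBBBBBBBBBBBBBWWWWWWWWWgggW........................
101 .,,......,,...WWWWWWWWWWWWWgBBBBBBBBBBBBBBBBBBBBBBBBBBBBBWWWWWWWWWgggW........................
108 ...,,....gg...WWWWWWWWWWWWWWBBBBBBBBBBBBBBBBBBBBBBBBBBBB,WWWWWWWWWgggW.........,WWWWWWWWWWW...
115 .....,,...g...WWWWWWWWWWWWWgBBBBBBBBBBBBBBBBBBBBBBBBBBBBgWWWWWWWWWggWg.......gWWWWWWWWWWWWWWW.
122 .......g,.g...gWWWWWWWWWWWWWBBBBBBBBBBBBBBBBBBBBBBBBBBBBgWWWWWWWWWggWg.....,WWWWWWWWWWWWWWWWWW
129 .......g..g....WWWWWWWWWWWWWBBBBBBBBBBOOOOOOOBBBBBBBBBBBgWWWWWWWWWggWg.....gWWWWWWWWWWWWWWWWWW
136 ......g,.gg....WWWWWWWWWWWWWBBBBBBBBBBOOOOO,,BBBBBBBBBBBgWWWWWWWWWggWg
[... 1304 characters left out ...]
BBBBBBB
234 gWWWWWWWWWWWWWWWg.....................YYYYYYYY,.,ggg,,,....................BBBBBBBBBBBBBBBBBBB
241 ...............WW.....................YYYYYYYY,ggggggg,........g..............................
248 ...............WWW....................gYYYYYYY.,ggggggg,........g.............................
255 ............,Y,.W,.............ggggggggYYYYYYY,ggggggggg.................YY...................
262 ...........YYYYY,..............WWWWWWWgggggggggggggggggg................YYYY..................
269 ...........YY,,,,..............,,,,,,,,,,,,,,,,,,,,,,,,,,..............,,,YYY.................
276 ..........YYY,,,,,,,,,,,,,,,,,,,,,,,,,,,,,,,,,,,,,,,,,,,,,,,,,,,,,,,,,,,,,,YY.................
```

The map shows the disc's rim at column 276, feet at (220,193) and (331,193), and the white stripe at row 146. That puts the centre at about (494,470,65). Descend and pinch at φ = -20°.

Request:
play_rows(plan=[45,1.7,-0.6,2.5,0,45,1.7,-0.6,5.5,0,45,1.7,-0.6,8.5,0,45,1.7,-0.6,11.5,0,45,1.7,-0.6,13,0])

```text
time: 19.5
position: [493.4, 450.7, 92.7]
ee_rot: [[-0.084, -0.996, -0.003], [-0.996, 0.084, -0.002], [0.002, 0.003, -1.0]]
ft_force: [-0.3, -0.5, 0.8]
opening: 39.2
grasp_force: 0.0
```

Request:
play_rows(plan=[45,0,0,0,0,0,0,0,0,0,0,0,0,0,0,0,0,0,0,0,0,0,0,0,0])

```text
time: 20.0
position: [495.3, 452.8, 97.5]
ee_rot: [[-0.083, -0.997, 0.001], [-0.997, 0.083, 0.002], [-0.002, -0.001, -1.0]]
ft_force: [-2.6, -0.2, 6.1]
opening: 20.1
grasp_force: 29.7
```

Request:
play_rows(plan=[0,0,0,0,0,0,0,0,0,0,0,0,0,-2,0,0,0,0,-4,0,0,0,0,-7,0])

```text
time: 20.5
position: [493.0, 450.4, 162.7]
ee_rot: [[-0.083, -0.996, -0.005], [-0.997, 0.083, -0.004], [0.004, 0.005, -1.0]]
ft_force: [0.8, 0.5, -5.4]
opening: 19.6
grasp_force: 30.0
```

Request:
play_rows(plan=[0,0,0,-2,0,0,0,0,-3,0,0,0,0,-3,0,0,0,0,-3,0,0,0,0,-3,0])

```text
time: 21.0
position: [493.9, 451.2, 193.0]
ee_rot: [[-0.084, -0.997, -0.003], [-0.997, 0.084, -0.002], [0.003, 0.003, -1.0]]
ft_force: [-0.4, -0.1, -5.9]
opening: 20.2
grasp_force: 30.0
```

```bash

python3 -c "
from h import *
go([488.3,380.6,197],-4.2)
im,m=snap('wrist','p2.png')
cls(im,150,430,80,280,7)
ms=cam('side'); im=snap('side')[0]; cls(im,225,305,110,200,4)
print(ms[1].shape, ctrl.sense()['position'])
p=ctrl.sense()['position']+np.array([-1.3,18,-30.4]); print('axle exp',p,proj('side',p,ms),proj('side',p+55*N,ms),proj('side',p-55*N,ms), proj('wrist',p+55*N+[0,0,10],m),proj('wrist',p-55*N+[0,0,10],m))"
```

```text
t 21.0 pos [493.9 451.2 193. ] yaw 175.2 q6 -2.44 F [-0.4 -0.1 -5.9] op 20.2 grip 30.0 tilt [ 0.003  0.003 -1.   ]
shift [ 7.08 -0.03 -0.38] turn -0.01
80 .......g.......,..............................................................................
87 .......g,.......,.............................................................................
94 .......,g.......W,WWWWWgBBBBBBBBBBBBBBBBBBBBBBBBBBBBBBBBBBBBBBBgWWWWWWWWW.....................
101 .......,g.....,WWWWWWWWWgWWgBBBBBBBBBBBBBBBBBBBBBBBBBBBBBBBBWWWWWWWgWgWWg.....................
108 ........g......WWWWWWWWWWWWWBBBBBBBBBBBBBBBBBBBBBBBBBBBBBBBBWWWWWWWWWWWgggg...................
115 ........g....WWWWWWWWWWWWWWWBBBBBBBBBBBBBBBBBBBBBBBBBBBBBBBBWWWWWWWWWWWggWW...................
122 ,,......g,...WWWWWWWWWWWWWWWBBBBBBBBBBBBBBBBBBBBBBBBBBBBBBBBWWWWWWWWWWgggWg............gWWWWW.
129 ..,,....gg...WWWWWWWWWWWWWWWBBBBBBBBBBBBBBBBBBBBBBBBBBBBBBBBWWWWWWWWWWWggWg.......,WWWWWWWWWWW
136 ....g,..,g...WWWWWWWWWWWWWWWBBBBBBBBBBBBBBBBBBBBBBBBBBBBBBBBWWWWWWWWWWWWWWg.....gWWWWWWWWWWWWW
143 .....gg..g...WWWWWWWWWWWWWWWBBBBBBBBBBBBBBBBBBBBBBBBBBBB
[... 2492 characters left out ...]
,....,gggggg
162 ggggggggggggg,,,OOOOgWWWWgggg....ggggggg
166 ,ggggggg,,,,g,,,,gggggggggggg,,,gWWWWWWW
170 .,gggggg,,.,,.,,ggggg,,....gggg,gWWWWWWW
174 ..,ggggggg.................ggggggWgggggg
178 ....g,ggggg................ggggWggg.....
182 ....ggggggg................gggggggg...,,
186 ....,gggggg,...............,ggggggg..,,.
190 .....,gggggg................ggggg,,.,,..
194 ......gggggg...............,,ggggBB,,..,
198 .....,Bggg,BBBBBBBBBBBBBBBBBBgggBBB,,..,
(4, 4) [494.1884336  451.35502081 193.547279  ]
axle exp [492.8884336  469.35502081 163.147279  ] [258.6336747  139.23866612] [280.58527621 137.46497878] [236.38051479 141.03671937] [192.55021602 272.31174128] [375.32907589 270.49901971]
```

Lifted, level as expected. Carry back over the stand and lower.

Request:
play_rows(plan=[0,1.5,0,0,0,0,3.5,0,0,0,0,5.5,0,0,0,0,7.1,-0.1,0,-0.01,0,7.1,-0.1,0,-0.01])

```text
time: 21.6
position: [489.8, 379.0, 194.7]
ee_rot: [[-0.075, -0.997, -0.001], [-0.997, 0.075, -0.002], [0.002, 0.001, -1.0]]
ft_force: [-0.5, 0.6, -5.9]
opening: 20.0
grasp_force: 30.0
```

Request:
play_rows(plan=[0,0,0,0,0,0,0,0,0.5,0,0,0,0,1.2,0,0,0,0,2,0,0,0,0,2.3,0])

```text
time: 22.1
position: [489.0, 380.9, 170.5]
ee_rot: [[-0.073, -0.997, -0.002], [-0.997, 0.073, -0.001], [0.002, 0.002, -1.0]]
ft_force: [-0.9, -0.9, -6.8]
opening: 19.6
grasp_force: 30.0
```

```bash

python3 -c "
from h import *
go([488.3,380.6,140.4],-4.2)
im,m=snap('wrist','p3.png')
cls(im,130,450,110,280,7)
ms=cam('side'); im=snap('side')[0]; cls(im,225,305,140,215,3)
pf=[proj('wrist',C+np.array([0,0,ctrl.sense()['position'][2]-140.4+10])+s*55*N,m).round() for s in(1,-1)]; print(pf)"
```

```text
t 22.1 pos [489.  380.9 170.5] yaw 175.8 q6 -2.53 F [-0.9 -0.9 -6.8] op 19.6 grip 30.0 tilt [ 0.002  0.002 -1.   ]
shift [0.03 0.06 3.01] turn 0.0
110 ......,gg.......,,.......................,,,,........................ggggggggg......,gggWWW...,,...,,,,,,,.
117 ........gg.......,,.................................................,gWWggggg.........gWWW.........,,,,,...
124 .,,......,g.......,,..................................................,gggggggWg,....gWWW,........,,,......
131 ,,,,,,,....g,......,,...........................................................,gWWggWWg..................
138 .,,,,,,.....,g......,,.....................................................................................
145 .,,,.,,.,,,..gg......,.....................................................................................
152 .,,,,,,.......g,.....,,....................................................................................
159 ....,,,.......g,......,,......................OOOOOOOOO..........................................,,,.......
166 ,,,,,,,,......g,.......BBBBBBBBBBBBBBBBBBBBBBOOOOOOOO
[... 3314 characters left out ...]
gggggg,................................,gggggg,,,,....,,,,,...
194 ...........,gggggggggggg,.........................BBBBBBB,gggggggg,BB..,,,,....,
197 ............,,,gggggg,BBBB,,BBBBBBBBBBBBBBBBBBBBBBBBBBBBBBggggggBBBBBB,,,,....,,
200 ......BBB,ggBBB,gggggBBBBBBBBBBBBBBBBBBBBBBBBBBBBBBBBBBBB,ggggggBBBBBB,,,,.....,
203 .......BBBBBBBBggggggBBBBBBBBBBBBBBBBBBBBBBBBBBBBBBBBBBBBB,gggggBBBBBBB,,,.....,
206 .......,BBBBBBBggggggBBBBBBBBBBBBBBBBBBBBBBBBBBBBBBBBBBBBBBBBBBBBBBBBBB,,,......
209 ........BBBBBBBBgggg,,BBBBBBBBBBBBBBBBBBBBBBBBBBBBBBBBBBBBBBBBBBBBBB,WWBBB......
212 ........,BBBBBBBBBBBBBBBBBBBBBBBBBBBBBBBBBBBBBBBBBBBBBBBBBBBBBBBBBBBBBBBB,B.....
[array([192., 271.]), array([375., 271.])]
```

Feet hang centred over both posts, at columns ≈200 and ≈360. Lower to the seat.

Request:
play_rows(plan=[0,0,0.05,0.8,0,0,0,0.05,1.6,0,0,0,0.05,2.3,0,0,0,0.05,2.7,0,0,0,0.05,2.9,0])

```text
time: 22.7
position: [489.3, 381.3, 143.1]
ee_rot: [[-0.073, -0.997, -0.001], [-0.997, 0.073, 0.0], [-0.0, 0.001, -1.0]]
ft_force: [-1.0, 1.6, -3.2]
opening: 19.8
grasp_force: 30.0
```

Request:
play_rows(plan=[0,0,0,0.1,0,0,0,0,0.15,0,0,0,0,0.2,0,0,0,0,0.25,0,0,0,0,0.25,0])

```text
time: 23.2
position: [489.7, 381.5, 142.8]
ee_rot: [[-0.073, -0.997, 0.001], [-0.997, 0.073, 0.001], [-0.001, -0.001, -1.0]]
ft_force: [-5.9, -2.4, 5.1]
opening: 19.8
grasp_force: 30.0
```

Seated: the height matches and the stiffness is about 3.5 N/mm. Release, rise, and look at the face.

Request:
play_rows(plan=[45,0,0,-0.2,0,45,0,0,-0.2,0,45,0,0,-0.2,0,45,0,0,-0.2,0,45,0,0,-0.2,0])

```text
time: 23.7
position: [489.6, 381.1, 143.0]
ee_rot: [[-0.074, -0.997, 0.0], [-0.997, 0.074, 0.0], [-0.0, -0.0, -1.0]]
ft_force: [0.5, 0.8, -0.0]
opening: 38.8
grasp_force: 0.0
```

Request:
play_rows(plan=[45,0,0,-3,0,45,0,0,-6.5,0,45,-2,3,-6.5,0,45,-4.5,7,-6,0,45,-6,11,-5,0])

```text
time: 24.2
position: [384.1, 450.7, 194.3]
ee_rot: [[-0.075, -0.997, 0.002], [-0.997, 0.075, 0.003], [-0.003, -0.002, -1.0]]
ft_force: [0.2, 0.5, 0.7]
opening: 38.7
grasp_force: 0.0
```

Request:
play_rows(plan=[45,-0.2,1.2,1.5,0,45,-0.2,1.2,2,0,45,-0.2,1.2,2,0,45,-0.2,1.2,2,0,45,-0.2,1.2,2,0])

```text
time: 24.7
position: [374.1, 451.7, 173.8]
ee_rot: [[-0.075, -0.997, 0.001], [-0.997, 0.075, 0.001], [-0.001, -0.001, -1.0]]
ft_force: [-0.3, 0.3, -0.2]
opening: 38.9
grasp_force: 0.0
```

```bash

python3 -c "
from h import *
go([364,450,173],-4.2)
im,w=face('b1');holes('b1')
m=cam('wrist'); print(proj('wrist',C,m))
cls(im,0,560,0,270,12); cls(w,0,300,0,300,10)"
```

```text
t 24.7 pos [374.1 451.7 173.8] yaw 175.7 q6 -2.32 F [-0.3  0.3 -0.2] op 38.9 grip 0.0 tilt [-0.001 -0.001 -1.   ]
shift [0.24 1.   0.08] turn -0.002
blob 452 r 50.15169583721081 phi(up->+y) -120.4
blob 79 r 56.33162737956584 phi(up->+y) -150.1
blob 54 r 58.454867516325486 phi(up->+y) 156.4
blob 46 r 57.417587031911296 phi(up->+y) -177.7
holes [(np.float64(27.2), np.float64(33.7), np.int32(335)), (np.float64(-26.4), np.float64(31.6), np.int32(323)), (np.float64(80.9), np.float64(32.0), np.int32(336)), (np.float64(-86.1), np.float64(27.5), np.int32(313)), (np.float64(138.5), np.float64(28.2), np.int32(317))]
phase mod60 26.87028738792122
[106.40524318 157.92075205]
0 WWWW....BBBBBB,,,BBBB...............WW,gWWWWWgW..........................,,,ggWWWWWWWWWWWWWWWW
12 ggWW......BBBB,BBBBBB..............WWW,WWWWWggW..........................,ggggWWWWWWWWWWWWWWWW
24 gg,.............BBB,...............WWg,WWWWWgW,..........................ggWWWWWWWWWWWWWWWWWWW
36 ..,....,...........................WW.....WWgW...........................WWWWWWWWWWWWWWWWWWWWW
48 ........,.........................
[... 3077 characters left out ...]
OggggOOOOOOOOO...,OYYYYYYY...OOOOOOOOOOOOOO,......
200 .........,,ggggOOOOOOOOO,.,OOYYYYYYYOOOOOOOOOOOOOOOO,.......
210 ..........,,,,OOOOOOOOOOOOOOOYYYYYYYYOOOOOOOOOOOOOO,........
220 ............,OOOOOOOOOOOOOOOOOYYYYYYYOOOOOOOOOOOO,..........
230 ..............,OOOOOOOOOOOOOOOYYYYYYYOOOOOOOOOO,............
240 ...............BBBOOOOOOOOOOOOYYYYYYYYOOOOOOO...............
250 ...............BBBBBBBOOOOOOOOYYYYYYYYO,BB..................
260 ...............BBBBBBBBBBBBBBBYYYYYYYYBBBB..................
270 ...............BBBBBBBBBBBBBBBYYYYYYYYYBBBB.................
280 ...............BBBBBBBBBBBBBBBBYYYYYYYYBBBB.................
290 ..............BBBBBBBBBBBBBBBBBYYYYYYYYBBBB.................
```

The face map shows the white dot at φ ≈ -121° and holes at phase 26.9°, so the mark is at -123°. I'll compare with its angle before release and check that it has settled.

Request:
play_rows(plan=[45,0,0,0,0,45,0,0,0,0,45,0,0,0,0,45,0,0,0,0,45,0,0,0,0])

```text
time: 25.25
position: [372.4, 452.0, 173.1]
ee_rot: [[-0.073, -0.997, 0.0], [-0.997, 0.073, 0.0], [-0.0, -0.0, -1.0]]
ft_force: [0.5, -0.2, 0.6]
opening: 39.3
grasp_force: 0.0
```

```bash
cat >> h.py <<'E'
def mark(tag):
    "mark angle phi (up->+y) from holes (circle fit) and white dot"
    im,w=face(tag); k=cv2.inRange(w,(0,0,0),(85,60,60)); n,_,st,ce=cv2.connectedComponentsWithStats(k)
    P=np.array([ce[i] for i in range(1,n) if 200<st[i,4]<450 and 48<np.hypot(*(ce[i]-150))<84])
    A=np.c_[2*P,np.ones(len(P))]; s=np.linalg.lstsq(A,(P**2).sum(1),rcond=None)[0]; c=s[:2]; v=P-c
    a=np.arctan2(v[:,0],-v[:,1]); ph=np.degrees(np.angle(np.exp(6j*a).mean()))/6
    print(tag,'holes',len(P),'centre mm',((c-150)/2).round(1),'r',(np.sqrt(s[2]+c@c)/2).round(1),'phase',ph.round(1),'cand',[round((ph+30+60*i+180)%360-180,1) for i in range(6)])
E
python3 -c "
from h import *
mark('b2')
K,V=cam('wrist'); 
# mark before release, p3: wrist pose was at TCP (489,380.9,170.5) with same orientation: shift camera
s=ctrl.sense(); V=V.copy(); V[:3,3]-=V[:3,:3]@(np.array([489,380.9,170.5])-s['position'])
ctr=C+[0,0,29]
for f in range(-180,-40,10): print(f,proj('wrist',ctr+65*(np.sin(np.radians(f))*E+np.cos(np.radians(f))*np.array([0,0,1])),(K,V)).round(),end=' ')
"
```

```text
blob 452 r 50.04860909534267 phi(up->+y) -122.1
blob 78 r 56.40718086021474 phi(up->+y) -150.3
blob 44 r 58.83428980641129 phi(up->+y) 156.7
blob 42 r 57.52245568613414 phi(up->+y) -178.4
b2 holes 6 centre mm [ 2.1 -3.5] r 29.5 phase 25.3 cand [np.float64(55.3), np.float64(115.3), np.float64(175.3), np.float64(-124.7), np.float64(-64.7), np.float64(-4.7)]
-180 [283. 228.] -170 [283. 216.] -160 [283. 204.] -150 [283. 192.] -140 [283. 182.] -130 [283. 173.] -120 [283. 166.] -110 [283. 161.] -100 [283. 159.] -90 [283. 160.] -80 [283. 164.] -70 [284. 173.] -60 [284. 186.] -50 [284. 204.]
```

It swung from about -53° toward -124° (negative direction) and is still creeping. Waiting a bit more.

Request:
play_rows(plan=[45,0,0,0,0,45,0,0,0,0,45,0,0,0,0,45,0,0,0,0,45,0,0,0,0])

```text
time: 25.8
position: [372.4, 452.0, 173.1]
ee_rot: [[-0.073, -0.997, 0.0], [-0.997, 0.073, 0.0], [-0.0, -0.0, -1.0]]
ft_force: [0.2, 0.5, -0.3]
opening: 39.0
grasp_force: 0.0
```

Request:
play_rows(plan=[45,0,0,0,0,45,0,0,0,0,45,0,0,0,0,45,0,0,0,0,45,0,0,0,0])

```text
time: 26.3
position: [372.4, 452.0, 173.0]
ee_rot: [[-0.074, -0.997, 0.0], [-0.997, 0.074, 0.0], [-0.0, -0.0, -1.0]]
ft_force: [-0.1, -0.5, 0.3]
opening: 39.1
grasp_force: 0.0
```

```bash

python3 -c "
from h import *
mark('b3'); go(C+np.array([0,0,65+40])-34*E,-4.2)"
```

```text
blob 449 r 50.04517075331637 phi(up->+y) -122.5
blob 77 r 56.454744501753844 phi(up->+y) -149.9
blob 42 r 58.931856570286854 phi(up->+y) 157.0
blob 37 r 57.45280560746764 phi(up->+y) -178.0
b3 holes 6 centre mm [ 2.1 -3.6] r 29.5 phase 25.0 cand [np.float64(55.0), np.float64(115.0), np.float64(175.0), np.float64(-125.0), np.float64(-65.0), np.float64(-5.0)]
t 26.35 pos [372.4 452.  173. ] yaw 175.8 q6 -2.32 F [ 0.2 -1.   1. ] op 38.9 grip 0.0 tilt [ 0.  0. -1.]
shift [  7.87 -11.95  -4.2 ] turn -0.0
```

Stop A is mark = -125.0°, reached moving in the negative direction. For the other side I turn the disc about -70° by dragging the shut fingertips over the top of the rim toward -y.

Request:
play_rows(plan=[0,0,0,-2,0,0,0.5,-2,-3.5,0,0,0.8,-5.5,-3.5,0,0,1.2,-9,-3.5,0,0,1.5,-12,-3.2,0])

```text
time: 26.85
position: [492.8, 428.0, 205.9]
ee_rot: [[-0.074, -0.997, 0.002], [-0.997, 0.074, 0.001], [-0.001, -0.002, -1.0]]
ft_force: [0.3, 0.2, 0.6]
opening: 6.9
grasp_force: 0.0
```

Request:
play_rows(plan=[0,0,0,0,0,0,0,0,1,0,0,0,0,2,0,0,0,0,3,0,0,0,0,3.2,0])

```text
time: 27.35
position: [489.8, 429.1, 172.4]
ee_rot: [[-0.072, -0.997, -0.001], [-0.997, 0.072, 0.001], [-0.001, 0.001, -1.0]]
ft_force: [-1.7, 0.7, 5.7]
opening: 0.5
grasp_force: 2.4
```

Request:
play_rows(plan=[0,0,0,0.1,0,0,0,0,0.2,0,0,0,0,0.25,0,0,0,0,0.25,0,0,0,0,0.25,0])

```text
time: 27.85
position: [489.8, 430.0, 171.9]
ee_rot: [[-0.072, -0.997, 0.0], [-0.997, 0.072, 0.003], [-0.003, -0.0, -1.0]]
ft_force: [-3.9, 2.4, 6.8]
opening: 0.4
grasp_force: 3.8
```

```bash

python3 -c "
from h import *
go(C+np.array([0,0,61.7])+30*E,-4.2)"
```

```text
t 27.85 pos [489.8 430.  171.9] yaw 175.9 q6 -2.47 F [-3.9  2.4  6.8] op 0.4 grip 3.8 tilt [-0.003 -0.    -1.   ]
shift [ 0.14 -0.08  0.02] turn 0.001
```

Contact at z = 172 with about 7 N, as expected. Drag along the rim profile.

Request:
play_rows(plan=[0,0.6,0,-0.15,0,0,1.2,0,-0.25,0,0,1.9,0,-0.3,0,0,2.6,0,-0.3,0,0,3.3,0,-0.3,0])

```text
time: 28.35
position: [487.4, 396.6, 175.2]
ee_rot: [[-0.072, -0.997, 0.0], [-0.997, 0.072, 0.002], [-0.002, -0.0, -1.0]]
ft_force: [-3.9, 2.0, 8.9]
opening: 0.2
grasp_force: 4.7
```

Request:
play_rows(plan=[0,0.7,0,0,0,0,1.4,0,0.05,0,0,2.1,0,0.18,0,0,2.8,0,0.4,0,0,3.4,0,0.62,0])

```text
time: 28.85
position: [485.3, 361.3, 167.3]
ee_rot: [[-0.072, -0.997, -0.0], [-0.997, 0.072, -0.0], [0.0, 0.0, -1.0]]
ft_force: [-1.6, 0.7, 2.1]
opening: 0.6
grasp_force: 0.9
```

Request:
play_rows(plan=[0,0,0,0,0,0,0,0,-3,0,0,-2,2,-4,0,0,-5,6,-4,0,0,-8,10,-3,0])

```text
time: 29.35
position: [393.4, 449.4, 199.1]
ee_rot: [[-0.076, -0.997, 0.003], [-0.997, 0.076, 0.003], [-0.003, -0.003, -1.0]]
ft_force: [0.7, 0.4, 1.1]
opening: 0.5
grasp_force: 0.0
```

```bash

python3 -c "
from h import *
go([372.4,452,173],-4.2)"
```

```text
t 29.35 pos [393.4 449.4 199.1] yaw 175.7 q6 -2.35 F [0.7 0.4 1.1] op 0.5 grip 0.0 tilt [-0.003 -0.003 -1.   ]
shift [-0.09  2.12  2.6 ] turn -0.002
```

Request:
play_rows(plan=[0,-0.1,1,1.3,0,0,-0.1,2.1,2.6,0,0,-0.1,2.1,2.6,0,0,-0.1,2.1,2.6,0,0,-0.1,2.1,2.6,0])

```text
time: 29.85
position: [373.5, 450.0, 172.1]
ee_rot: [[-0.075, -0.997, 0.001], [-0.997, 0.075, 0.001], [-0.001, -0.001, -1.0]]
ft_force: [0.0, 0.0, -0.7]
opening: 0.5
grasp_force: 0.0
```

```bash

python3 -c "
from h import *
mark('c1')"
```

```text
blob 82 r 56.297578199460155 phi(up->+y) -149.1
blob 519 r 50.89594520468935 phi(up->+y) -172.9
blob 42 r 58.189220672684144 phi(up->+y) 156.2
c1 holes 5 centre mm [ 2.1 -3.8] r 29.5 phase -20.7 cand [np.float64(9.3), np.float64(69.3), np.float64(129.3), np.float64(-170.7), np.float64(-110.7), np.float64(-50.7)]
```

Request:
play_rows(plan=[0,0,0,0,0,0,0,0,0,0,0,0,0,0,0,0,0,0,0,0,0,0,0,0,0])

```text
time: 30.4
position: [372.1, 450.4, 171.6]
ee_rot: [[-0.074, -0.997, 0.0], [-0.997, 0.074, 0.0], [-0.0, -0.0, -1.0]]
ft_force: [-0.0, -0.3, 0.6]
opening: 0.7
grasp_force: 0.0
```

Request:
play_rows(plan=[0,0,0,0,0,0,0,0,0,0,0,0,0,0,0,0,0,0,0,0,0,0,0,0,0])

```text
time: 30.9
position: [372.0, 450.4, 171.5]
ee_rot: [[-0.073, -0.997, 0.0], [-0.997, 0.073, -0.0], [0.0, -0.0, -1.0]]
ft_force: [0.5, -0.3, 0.4]
opening: 0.6
grasp_force: 0.0
```

```bash

python3 -c "
from h import *
mark('c2')"
```

```text
blob 490 r 50.78603868508334 phi(up->+y) -171.2
blob 76 r 56.59231214551204 phi(up->+y) -150.5
blob 34 r 58.25219043359159 phi(up->+y) 156.6
c2 holes 5 centre mm [ 2.1 -3.5] r 29.5 phase -19.1 cand [np.float64(10.9), np.float64(70.9), np.float64(130.9), np.float64(-169.1), np.float64(-109.1), np.float64(-49.1)]
```

Stop B is mark ≈ -169°, reached moving in the positive direction, and it matches the first stop of -169.2°. Heavy side down is the midpoint: mark = -147°, half-gap 22°. Now turn +22° by friction, a drag of about 25 mm toward +y.

Request:
play_rows(plan=[0,0,0,-2,0,0,1,-2,-3.5,0,0,2.5,-5.5,-3.5,0,0,4,-9,-3.5,0,0,5.6,-12,-2.9,0])

```text
time: 31.45
position: [489.7, 385.5, 201.8]
ee_rot: [[-0.073, -0.997, 0.003], [-0.997, 0.073, 0.001], [-0.002, -0.002, -1.0]]
ft_force: [-0.7, -0.9, -0.7]
opening: 0.3
grasp_force: 0.0
```

```bash

python3 -c "
from h import *
go(C+np.array([0,0,65-2.5])-12.5*E,-4.2)"
```

```text
t 31.45 pos [489.7 385.5 201.8] yaw 175.8 q6 -2.53 F [-0.7 -0.9 -0.7] op 0.3 grip 0.0 tilt [-0.002 -0.002 -1.   ]
shift [-0.04  0.24  2.93] turn 0.0
```

Request:
play_rows(plan=[0,0,0.1,1,0,0,0,0.1,2,0,0,0,0.1,2.6,0,0,0,0.1,2.9,0,0,0,0.1,3.0,0])

```text
time: 31.95
position: [486.0, 388.1, 174.5]
ee_rot: [[-0.071, -0.997, 0.002], [-0.997, 0.071, 0.003], [-0.003, -0.002, -1.0]]
ft_force: [-7.3, -1.2, 21.5]
opening: 0.5
grasp_force: 10.7
```

Request:
play_rows(plan=[0,-0.5,0,0,0,0,-1,0,0,0,0,-1.5,0,0,0,0,-2,0,0,0,0,-2.5,0,0,0])

```text
time: 32.45
position: [487.8, 413.9, 174.9]
ee_rot: [[-0.071, -0.997, 0.003], [-0.997, 0.071, 0.004], [-0.005, -0.003, -1.0]]
ft_force: [-4.2, 1.7, 14.9]
opening: 0.6
grasp_force: 7.5
```

Request:
play_rows(plan=[0,0,0,0,0,0,0,0,-2.5,0,0,-2,2,-3,0,0,-3,6,-3,0,0,-4,10,-3,0])

```text
time: 32.95
position: [389.5, 459.1, 200.5]
ee_rot: [[-0.073, -0.997, -0.0], [-0.997, 0.073, 0.001], [-0.0, 0.0, -1.0]]
ft_force: [0.2, 1.4, -0.2]
opening: 0.7
grasp_force: 0.0
```

```bash

python3 -c "
from h import *
go([372.4,450,173],-4.2)"
```

```text
t 32.95 pos [389.5 459.1 200.5] yaw 175.8 q6 -2.33 F [ 0.2  1.4 -0.2] op 0.7 grip 0.0 tilt [-0.  0. -1.]
shift [1.03 1.64 2.75] turn 0.0
```

Request:
play_rows(plan=[0,0.5,0.8,1.3,0,0,1,1.6,2.7,0,0,1,1.6,2.7,0,0,1,1.6,2.7,0,0,1,1.6,2.7,0])

```text
time: 33.45
position: [375.4, 449.8, 174.4]
ee_rot: [[-0.073, -0.997, 0.001], [-0.997, 0.073, 0.001], [-0.001, -0.001, -1.0]]
ft_force: [1.2, -0.3, 0.4]
opening: 0.4
grasp_force: 0.0
```

```bash

python3 -c "
from h import *
mark('d1'); go(tcp(0)+[0,0,60],-4.2)"
```

```text
blob 548 r 50.802256453977584 phi(up->+y) -144.3
blob 56 r 58.17600146147824 phi(up->+y) 156.4
blob 23 r 56.61752752849998 phi(up->+y) -179.0
d1 holes 5 centre mm [ 2.1 -3.7] r 29.5 phase 6.0 cand [np.float64(36.0), np.float64(96.0), np.float64(156.0), np.float64(-144.0), np.float64(-84.0), np.float64(-24.0)]
t 33.5 pos [375.7 449.8 174.5] yaw 175.8 q6 -2.33 F [0.2 0.3 0.1] op 0.6 grip 0.0 tilt [-0.001 -0.001 -1.   ]
shift [  4.28 -11.61  -2.9 ] turn -0.0
```

Mark at -144.0°, target -147°. A small correction of -3° is a 3.4 mm drag toward -y.

Request:
play_rows(plan=[0,0,0,-2,0,0,1,-2,-3.2,0,0,2.2,-5.5,-3.2,0,0,3.3,-9,-3.2,0,0,4.3,-11.6,-2.9,0])

```text
time: 34.0
position: [490.5, 397.2, 204.1]
ee_rot: [[-0.075, -0.997, 0.003], [-0.997, 0.075, 0.001], [-0.002, -0.003, -1.0]]
ft_force: [0.4, -0.2, 0.3]
opening: 0.5
grasp_force: 0.0
```

Request:
play_rows(plan=[0,0,0,1,0,0,0,0,2,0,0,0,0,2.6,0,0,0,0,2.9,0,0,0,0,3.0,0])

```text
time: 34.5
position: [486.7, 399.8, 175.1]
ee_rot: [[-0.072, -0.997, 0.001], [-0.997, 0.072, 0.003], [-0.003, -0.001, -1.0]]
ft_force: [-4.3, 0.5, 14.7]
opening: 0.5
grasp_force: 7.5
```

Request:
play_rows(plan=[0,0.1,0,0,0,0,0.2,0,0,0,0,0.35,0,0,0,0,0.35,0,0,0,0,0.35,0,-2.5,0])

```text
time: 35.0
position: [484.2, 394.2, 194.7]
ee_rot: [[-0.072, -0.997, -0.005], [-0.997, 0.072, -0.003], [0.003, 0.005, -1.0]]
ft_force: [-0.7, 0.2, -0.4]
opening: 0.5
grasp_force: 0.0
```

Request:
play_rows(plan=[0,0,0,-1,0,0,-1.5,3,-1,0,0,-3,7,-1,0,0,-4.5,11,-0.5,0,0,-4.5,11.6,0,0])

```text
time: 35.5
position: [370.5, 449.8, 197.3]
ee_rot: [[-0.069, -0.998, -0.001], [-0.998, 0.069, 0.001], [-0.001, 0.001, -1.0]]
ft_force: [0.4, -1.0, -0.7]
opening: 0.5
grasp_force: 0.0
```

Request:
play_rows(plan=[30,0,0,0,0,30,0,0,0,0,30,0,0,0,0,30,0,0,0,0,30,0,0,0,0])

```text
time: 36.0
position: [375.8, 447.3, 197.6]
ee_rot: [[-0.075, -0.997, 0.0], [-0.997, 0.075, 0.0], [-0.0, -0.0, -1.0]]
ft_force: [0.2, -0.5, -0.0]
opening: 24.9
grasp_force: 0.0
```

```bash

python3 -c "
from h import *
mark('d2'); go(tcp(0)+[0,0,60],-4.2)"
```

```text
blob 582 r 50.767922185574896 phi(up->+y) -145.2
blob 61 r 57.771571625158764 phi(up->+y) 156.1
d2 holes 5 centre mm [ 2.  -4.1] r 29.5 phase 4.5 cand [np.float64(34.5), np.float64(94.5), np.float64(154.5), np.float64(-145.5), np.float64(-85.5), np.float64(-25.5)]
t 36.05 pos [375.6 447.3 197.6] yaw 175.7 q6 -2.33 F [ 0.1 -0.6 -0.2] op 25.4 grip 0.0 tilt [-0. -0. -1.]
shift [  4.02 -11.6   -0.6 ] turn -0.001
```

Mark at -145.5°, within about 1.5° of the target and near the measuring accuracy. Now pinch the rim at the top.

Request:
play_rows(plan=[45,0,0,-1.5,0,45,1,-2.5,-1.5,0,45,2,-6,-1.5,0,45,3,-9.5,-1,0,45,4,-11.9,-0.6,0])

```text
time: 36.55
position: [493.1, 398.4, 205.1]
ee_rot: [[-0.074, -0.997, 0.002], [-0.997, 0.074, 0.001], [-0.001, -0.002, -1.0]]
ft_force: [0.2, 0.1, 1.0]
opening: 39.1
grasp_force: 0.0
```

Request:
play_rows(plan=[45,0,0,0,0,45,0,0,0,0,45,0,0,2,0,45,0,0,4,0,45,0,0,4,0])

```text
time: 37.05
position: [487.9, 398.7, 161.0]
ee_rot: [[-0.072, -0.997, -0.005], [-0.997, 0.072, -0.002], [0.003, 0.004, -1.0]]
ft_force: [0.2, -0.8, 0.1]
opening: 39.3
grasp_force: 0.0
```

```bash

python3 -c "
from h import *
go([490.9,398.4,144],-4.2)
im,m=snap('wrist','e1.png'); cls(im,200,360,100,270,7)"
```

```text
t 37.05 pos [487.9 398.7 161. ] yaw 175.9 q6 -2.51 F [ 0.2 -0.8  0.1] op 39.3 grip 0.0 tilt [ 0.003  0.004 -1.   ]
shift [ 0.01 -0.31  1.7 ] turn 0.001
100 ................,............................gWWggggg,
107 .................................................,gggg
114 ......................................................
121 ......................................................
128 ......................................................
135 ...................,OOOOOOOOOOO.......................
142 ...................OOOOOOOOOOOO.......................
149 BBBBBBBBBBBBBBBBBBBOOOOOOOOOOOOBBBBBBBBBBBBBBBBBBBBBBB
156 WWBBBBBBBBBBBBBBBBBOOOOOOYYYYYYBBBBBBBBBBBBBBBBBBBBWWB
163 WWBBBBBBBBBBBBBBBBBOOOOOOOOYYYYBBBBBBBBBBBBBBBBBBBBWWB
170 gggggggWWBBBBBBBBBBOOOOOOOOOOYYBBBBBBBBBBBBBWWgggggggg
177 WWWWWWWWWBBBBBBBBBBOOOOOOOOOOOOOBBBBBBBBBBBBWWWWWWWWWW
184 WWWWWWWWWgBBBBBBBBOOOOOOOOOOOOO,BBBBBBBBBBBgWWWWWWWWWW
191 ,,,,gWWWWgBBBBBBBBOOOOOOOOOOOOOOBBBBBBBBBBBgWWg.,,,,gg
198 ggg.,WWWWgBBBBBBBBBOOOOOOOOOOOOOBBBBBBBBBBBWWWg.ggg,,,
205 ggg..WWWWgBBBBBBBB,OOOOOOOOOOOOOBBBBBBBBBBBWWW,.gggggg
212 ggg,.WWWWgBBBBBBBBOYYYYYYYYYYYOOBBBBBBBBBBBWWW,,gggggg
219 g,,YYYYYYYYYYYYYYYOYYYYYYYYYYYYOYYYYYYYYYYYYYYYY,,gggg
226 g,gYYYYYYYYYYYYYYYOYYYYYYYYYYYYOYYYYYYYYYYYYYYYYWggggg
233 g,gYYYYYYYYYYYYYYYOYYYYYYYYYYYYOYYYYYYYYYYYYYYYYg,gggg
240 gggggWWW..........OOOOOOOOOOOOOO,,,,..........gggggggg
247 ggggggg...........OOOOOOOOOOOOOO...............ggggggg
254 WWWWg,............OOOOYYYYYYYYYO.....,...........WWWWW
261 ,,,...............OOOOOOOOOOOOOO....................,,
268 ,..............,,,,OOOOOOOOOOOO,,,,,,,,..............,
```

Request:
play_rows(plan=[45,0,0,0.7,0,45,0,0,1.4,0,45,0,0,1.9,0,45,0,0,1.9,0,45,0,0,1.9,0])

```text
time: 37.6
position: [490.6, 399.0, 144.5]
ee_rot: [[-0.074, -0.997, -0.0], [-0.997, 0.074, -0.0], [0.0, 0.0, -1.0]]
ft_force: [-0.1, -0.1, 0.9]
opening: 39.3
grasp_force: 0.0
```

Request:
play_rows(plan=[0,0,0,0,0,0,0,0,0,0,0,0,0,0,0,0,0,0,0,0,0,0,0,0,0])

```text
time: 38.1
position: [490.8, 399.1, 144.8]
ee_rot: [[-0.074, -0.997, 0.0], [-0.997, 0.074, 0.0], [-0.0, -0.0, -1.0]]
ft_force: [-0.1, -0.1, 0.7]
opening: 19.7
grasp_force: 30.0
```

Request:
play_rows(plan=[0,0,0,0,0,0,0,0,0,0,0,0,0,0,0,0,0,0,0,0,0,0,0,0,0])

```text
time: 38.6
position: [490.8, 399.1, 144.8]
ee_rot: [[-0.074, -0.997, 0.001], [-0.997, 0.074, 0.0], [-0.0, -0.0, -1.0]]
ft_force: [0.6, -0.4, 2.4]
opening: 20.0
grasp_force: 30.0
```

```bash

python3 -c "
from h import *
go([490.9,398.4,144],-4.2)
im,m=snap('wrist','e2.png'); cls(im,180,380,120,270,8)
im,m=snap('side','e3.png'); cls(im,225,305,140,215,3)"
```

```text
t 38.6 pos [490.8 399.1 144.8] yaw 175.8 q6 -2.51 F [ 0.6 -0.4  2.4] op 20.0 grip 30.0 tilt [-0. -0. -1.]
shift [ 0.07 -0.01  0.08] turn -0.0
120 ,,................................................
128 .,,...................,,,,,,,.....................
136 ..,..................OOOOOOOOO....................
144 ...,................OYYOOOOOOO....................
152 ...BBBBBBBBBBBBBBBBBOOYYYYYYYYBBBBBBBBBBBBBBBBBBB.
160 ...BBWWBBBBBBBBBBBBBOOOOYYYYYYBBBBBBBBBBBBBBBWWBB.
168 ..gWWWWWWWWWBBBBBBBBOOOOOOYYYY,BBBBBBBBBWWWWWWWWWg
176 .WWWWWWWWgWWBBBBBBBBOOOOOOOOOO,BBBBBBBBBWWgWWWWWWW
184 gWWWWWWWWWWWgBBBBBBBOYYYYYOOOOOBBBBBBBBgWWWWWWWWWW
192 WWWW,,,,WWWWgBBBBBBBYYYYYYYYYOOBBBBBBBBgWWg,,,,WWW
200 WWggggg,gWWWgBBBBBBBYYYYYYYYYYOBBBBBBBBgWW,,,,,,WW
208 WWggggg,.WWWgBBBBBBBYYYYYYYYYYYBBBBBBBBWWW,,ggg,WW
216 Wgggggg,.WWWWBBBBBBBYYYYYYYYYYYBBBBBBBBWWW,ggggggg
224 gggggg,gYYYYYYYYYYYYYYYYYYYYYYYYYYYYYYYYYYYg,ggggg
232 gggggggYYYYYYYYYYYYYYYYYYYYYYYOYYYYYYYYYYYYWgggggg
240 ...,...,,,,,YYYY...,OOOOOOOOOOO....YYYY,gg,,......
248 ............g,,....,OOOOOOOOOOO.....,,............
256 ...........YY......
[... 1511 characters left out ...]
ggggggggg,....,,,,..
191 ...........,gggggggggggg,..........,OOOOOOOOOOO,.........,gggggg,,,,....,,,,,...
194 ...........,gggggggggggg,...........,,OOOOOOOOO,.,BBBBBBB,gggggggg,BB..,,,,....,
197 ............,,,gggggg,BBBBBB,BBBBBBBB,OO,,,,BBBBBBBBBBBBBBggggggBBBBBB,,,,...,,,
200 ......BBB,ggBBB,gggggBBBBBBBBBBBBBBBBBBBBBBBBBBBBBBBBBBBB,ggggggBBBBBBg,,,....,,
203 .......BBBBBBBBggggggBBBBBBBBBBBBBBBBBBBBBBBBBBBBBBBBBBBBBggggggBBBBBBB,,,......
206 .......,BBBBBBBgggggg,BBBBBBBBBBBBBBBBBBBBBBBBBBBBBBBBBBBBBBBBBBBBBBBBB,,,......
209 ........BBBBBBBBggggg,BBBBBBBBBBBBBBBBBBBBBBBBBBBBBBBBBBBBBBBBBBBBBB,WWBBB......
212 ........BBBBBBBBBBBBBBBBBBBBBBBBBBBBBBBBBBBBBBBBBBBBBBBBBBBBBBBBBBBBBBBBB,B.....
```

Seated on both posts and held by the rim at rest, with 20 mm opening, 30 N grip and almost no outside force. Handing in.

```bash
python3 -c "
from cell import ctrl
print(ctrl.hand_in())"
```

```text
the job is handed in; nothing more can be done
None
```

I handed the job in at about 39 s with the disc on both posts, held by its rim and at rest, its heavy side about 1.5° from straight down by my last reading before the final pinch; on the first turn I pulled the carrier off the stand and had to reseat it.

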